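# Get the power module out from behind the bench stock

### The job

The finned blue power module stands hemmed in at the back of the grey tray. First clear the jar, the brass column and the clear chamber out of the tray so that all three stand together on the green side mat, then lift the module out and seat it flat in the black cradle with the yellow corners, its length along the cradle's. Only then stand the others back upright, each on the very spot in the tray it came from, both tall ones before the short jar that goes in front; tip nothing over and leave the spool, meter and screwdriver alone.

Things in the scene. Friction and masses are not known exactly. Their poses are not given: they have to be found in the camera images.
- module_center (a point): Power module, blue box with aluminium fins on top: 40 (its x) x 100 (its y) x 55 mm high, about 0.35 kg, rigid. Point: its centre, half-way up. At the start it stands upright at the back of the tray, length across the tray, about 12 mm behind the two tall things.
- column_center (a point): Brass column with dark round ports in its side and a dark disc on top: upright cylinder 50 mm diameter, 130 mm tall, about 0.4 kg. Point: its centre, half-way up; z axis up when upright. Stands on one of the two middle spots of the tray.
- chamber_center (a point): Clear chamber: upright clear cylinder with white end caps, a red dot on top and copper rod inside, 50 mm diameter, 120 mm tall, about 0.3 kg, rigid. Point: its centre, half-way up; z axis up. Stands on the other middle spot of the tray, 18 mm clear of the column.
- jar_center (a point): Short amber jar with orange lid: straight upright cylinder 56 mm diameter, 75 mm tall, about 0.25 kg. Point: its centre, half-way up; z axis up. Stands alone on the front spot of the tray.
- tray: Grey tray, dark low rim, fixed. Origin on the bench surface; x axis to its back (away from the robot), y left. Inner floor 6 mm up, x -155 to 115, y -80 to 80 mm; rim 4 mm thick, 16 mm high. White discs mark the spots: diameter 60 at x -12, y 34 and -34 (tall things), diameter 68 at x -112, y 0 (jar); each thing stands within about 4 mm of its spot. Module near x 45, y 0.
- mat: Green side mat with two white edge lines, fixed, lying left or right of the tray: 270 (its x) x 140 (its y) mm, 3 mm thick. Origin at its centre on the bench surface. Empty at the start; room for three things in a row along its x.
- cradle: Black cradle with yellow lips at ends and corners, fixed, across the tray from the mat. Origin at its centre on the bench. Base 76 (x) x 136 (y) mm, floor 8 mm above the bench, lips to 16 mm. Inside the lips 56 (x) x 116 (y) mm: 8 mm free all round the module; no lip along the middle 80 mm of the long sides. Module x goes along cradle x, either way round.
- spool: Bystander, loose: copper wire spool with black flanges, 64 mm diameter, 36 mm high, beyond the tray. Origin under its centre.
- meter: Bystander, loose: yellow hand meter lying flat, 130 x 75 x 32 mm, beyond the tray. Origin under its centre.
- driver: Bystander, loose: screwdriver lying on the bench beyond the tray. Origin under its middle.

How it is judged (in metres and radians):
On the way, in this order (a step that is already met when the one before it is completed fails the run):
1. the jar, the brass column and the clear chamber all stand upright on the side mat (angle between each of column_center, chamber_center, jar_center's own z axis and vertical below 0.12 rad and height (world z) of column_center below 0.076 m and x of column_center in the frame of mat between -0.13 and 0.13 m and y of column_center in the frame of mat between -0.065 and 0.065 m and height (world z) of chamber_center below 0.071 m and x of chamber_center in the frame of mat between -0.13 and 0.13 m and y of chamber_center in the frame of mat between -0.065 and 0.065 m and height (world z) of jar_center below 0.0485 m and x of jar_center in the frame of mat between -0.13 and 0.13 m and y of jar_center in the frame of mat between -0.065 and 0.065 m), for 0.2 s.
2. the module is seated in the cradle while the other three are still on the mat (all of step 1 and horizontal distance between module_center and cradle below 0.013 m and angle between the x axis of module_center and the x axis of cradle, either way round below 0.2 rad and height (world z) of module_center below 0.0415 m and angle between module_center's own z axis and vertical below 0.08 rad), for 0.2 s.
3. the brass column and the clear chamber are back on their own spots while the jar is still on the mat (distance of each of column_center, chamber_center from where it was at the start of the episode below 0.015 m and angle between each of column_center, chamber_center, jar_center's own z axis and vertical below 0.12 rad and height (world z) of jar_center below 0.0485 m and x of jar_center in the frame of mat between -0.13 and 0.13 m and y of jar_center in the frame of mat between -0.065 and 0.065 m), for 0.2 s.
At the end, for the whole second after the job is handed in: The module sits flat in the cradle (centre within 13 mm, lengths aligned within 0.2 rad); the column, the chamber and the jar stand upright in the tray within 15 mm of where each stood at the start; all released and at rest (horizontal distance between module_center and cradle below 0.013 m and angle between the x axis of module_center and the x axis of cradle, either way round below 0.2 rad and height (world z) of module_center below 0.0415 m and angle between module_center's own z axis and vertical below 0.08 rad and distance of each of column_center, chamber_center, jar_center from where it was at the start of the episode below 0.015 m and angle between each of column_center, chamber_center, jar_center's own z axis and vertical below 0.12 rad and linear speed of each of module, column, chamber, jar below 0.02 m/s); the robot touches nothing.
It fails at once if the column, chamber, jar or module is tipped over (angle between any of column_center, chamber_center, jar_center, module_center's own z axis and vertical above 0.6 rad).
It fails at once if the spool, meter or screwdriver is moved over 20 mm (distance of any of spool, meter, driver from where it was at the start of the episode above 0.02 m).
It also fails if it takes over 131 s, if anything falls off the work surface, if the arm or the gripper's body presses on something with over 40 N, if the wrist force passes 120 N, or if a joint passes its speed limit or range.

### The arm

A 7-joint arm with a two-finger parallel gripper is mounted at the origin on the work surface. World frame = base frame: x ahead of the robot, y to its left, z up, the work surface at z = 0. Lengths are in m, angles in degrees, forces in N, time in s.
With the tool pointing down it reaches from about 0.425 to 0.875 m from the base axis. Payload 4.7 kg.
Tool frame: the origin (TCP) lies between the finger pads; the fingertips stand 8 mm ahead of it and the grasp point (between the pads) lies 11 mm behind it; z points along the fingers, y is the line along which they close (so a half turn about z gives the same grasp; the last joint's range is limited). The gripper opens to 87 mm and grips with 3 to 60 N. Pads are 19 mm wide; open, the fingers measure 117 mm over their backs; the gripper's body (75 mm by 190 mm) begins 51 mm behind the grasp point.
Start: joints at [70.078, 18.392, -4.016, 83.108, 1.295, 78.541, -3.26], TCP at [0.23, -0.608, 0.231] pointing down, gripper open.
Joint ranges: [-163.93, 163.93], [-17.29, 119.83], [-79.2, 71.16], [3.27, 140.29], [-89.18, 269.18], [5.43, 117.66], [-154.24, 154.24]. Speed limits (degrees/s): [147.25, 147.25, 180, 180, 180, 180, 180].

### API

Orientations are given as [roll, pitch, yaw] about the fixed x, y, z axes, in that order (R = Rz(yaw) Ry(pitch) Rx(roll)).
In Python, from cell import env, viewer gives the robot as it stands. The module is installed in compiled form; this text tells all that it offers.
- The arm moves only by the tool arm_command, never from a script. Its argument "series" is a list of rows, each a list of 2 entries, a list of its own where there are three numbers: the shift along the tool's x, y, z in mm, then the turn about the tool's z in rad. A call has exactly 5 rows; each row is the pose to reach, as a shift and turn from the pose commanded when the call began, along the tool's axes at that moment; what a row does not reach only later rows make up. A row lasts 1/10 s, in which the tool goes at most 50 mm and 8.59 degrees, less where a joint would pass 70% of its speed; a pose out of reach is approached as far as the arm can. A call with a gripper value outside its range is refused whole. "grip" is the gripper command: -1 is fully open, 1 is shut, values between are in proportion, set as the call begins (left out, the last holds). The fingers move at their own pace and stop on an object; "grip_force" is the grip in N (left out, the last holds). Time passes only in rows, so rows that repeat a pose let the fingers close, or fill a call up. It gives the time, the measured TCP pose, the force, the opening and the grip force at its end, in the units of the state.
- env.get_obs(): the state, without advancing time (a new reading comes with each control period).
- viewer.read_camera(name): name is "scene" or "top"; returns (picture, depth): 420x560x3 uint8, blue, green, red; 420x560 float32, m along the optical axis (not along the pixel's ray), 0 where there is no reading.
- viewer.calibration(name): a dict with "K" (3x3 intrinsics, pixels), "T" (4x4, takes a point from camera to world coordinates). Camera axes: x right, y up, looking along -z (the intrinsics and any distortion apply to the point x, -y, -z); pixel columns grow to the right and rows downward; lengths in m; the calibration is good to about 2 mm. A picture is of the moment at which its call begins. calibration takes no time and is no camera call.
- env.sign_off(): hands the job in; it is judged then, once.
The state is a dict: "time_s": time; "qpos": joint angles; "joint_velocities": joint speeds; "effort": joint torques, N m; "tool_pos": TCP position; "tool_rot": TCP orientation; "force": force on the tool from outside, world axes, zero at the start; "wrist_torque": the same for the moment, N m; "grip_width": finger opening in m; "grasp_force": force on a finger pad.
Only numpy, scipy, OpenCV 4.12 (cv2) and the standard library are available. Lean on these libraries where they do the work, as an engineer would, in place of code of your own. Each camera call takes 0.05 s, during which the arm holds its last target. There are 200 camera calls.

## Working session

There is one attempt and no reset: what is moved stays moved. The work goes in short steps, Python scripts to look and compute and a tool call to move; the robot and the scene stay as the last step left them, time stands still between calls to the robot, and variables do not carry over. Pictures are saved under pics/ and viewed, at most 14 in all, crops included, and the job is handed in when it is done.

Besides the shell and the picture viewer there is one more tool, called after "Request:" as name(argument=value, ...) on one line, values as JSON. arm_command: Moves the arm, as the interface text tells. Its arguments: {"type":"object","properties":{"series":{"type":"array"},"grip":{"type":"number"},"grip_force":{"type":"number"}},"required":["series"]}

```bash
ls; mkdir -p pics
python3 - <<'E'
from cell import env, viewer
import cv2, numpy as np
np.set_printoptions(precision=4,suppress=True)
o=env.get_obs(); print({k:o[k] for k in('time_s','tool_pos','tool_rot','grip_width','force')})
for n in('scene','top'):
    p,d=viewer.read_camera(n); cv2.imwrite(f'pics/{n}0.png',p); np.savez(f'/tmp/{n}0.npz',p=p,d=d); c=viewer.calibration(n); print(n,c)
E
```

```text
pics
{'time_s': 0.0, 'tool_pos': array([ 0.2298, -0.6074,  0.2294]), 'tool_rot': array([-179.8908,    0.0082,   20.7314]), 'grip_width': 0.08689173385207354, 'force': array([ 0.6536, -0.7041,  0.2677])}
scene {'K': array([[482.0592,   0.    , 276.4839],
       [  0.    , 482.0592, 205.9252],
       [  0.    ,   0.    ,   1.    ]]), 'T': array([[-0.8596, -0.3299,  0.3903,  1.0313],
       [ 0.5107, -0.5291,  0.6777,  0.7533],
       [-0.0171,  0.7818,  0.6233,  0.7602],
       [ 0.    ,  0.    ,  0.    ,  1.    ]])}
top {'K': array([[476.8377,   0.    , 275.7892],
       [  0.    , 476.8377, 213.7883],
       [  0.    ,   0.    ,   1.    ]]), 'T': array([[-0.0052,  0.9922, -0.1244,  0.4885],
       [-0.9998, -0.0078, -0.0203,  0.0022],
       [-0.0211,  0.1243,  0.992 ,  0.9768],
       [ 0.    ,  0.    ,  0.    ,  1.    ]])}
```

View pics/scene0.png

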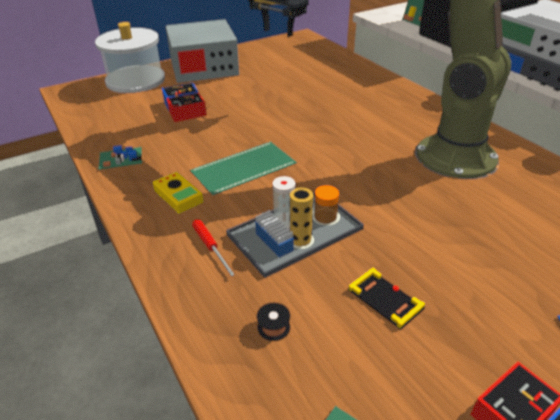

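View pics/top0.png

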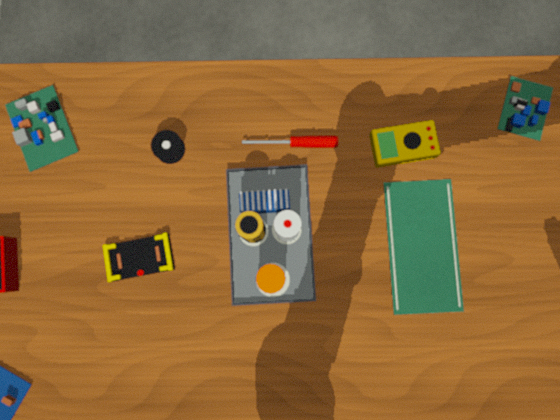

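The scene view (from the far-left side) shows the jar (327,200), column (301,218), chamber (285,200) and module (275,232) in the tray. In the top view, x points up and y left: column (250,225), chamber (288,225), jar (271,279), module (265,200), cradle (138,257) on the left, mat (424,247) on the right, and spool, driver and meter beyond the tray.

```bash
cat > h.py <<'E'
import cv2, numpy as np
from cell import env, viewer
np.set_printoptions(precision=4,suppress=True)
C={n:viewer.calibration(n) for n in('scene','top')}
def ray(n,uv):
    c=C[n];K,T=c['K'],c['T'];uv=np.atleast_2d(uv).astype(float)
    d=np.c_[(uv[:,0]-K[0,2])/K[0,0],-(uv[:,1]-K[1,2])/K[1,1],-np.ones(len(uv))]
    return T[:3,3],d@T[:3,:3].T
def plane(n,uv,z):
    o,d=ray(n,uv); return o+d*((z-o[2])/d[:,2])[:,None]
def tri(a,b):
    o1,d1=ray('top',a);o2,d2=ray('scene',b);d1,d2=d1[0],d2[0]
    s=np.linalg.lstsq(np.c_[d1,-d2],o2-o1,rcond=None)[0]
    p,q=o1+s[0]*d1,o2+s[1]*d2; return (p+q)/2,np.linalg.norm(p-q)
def cloud(n,d):
    v,u=np.indices(d.shape);o,r=ray(n,np.c_[u.ravel(),v.ravel()])
    return (o+r*d.ravel()[:,None]).reshape(*d.shape,3)
HS={'orange':((8,180,120),(18,255,255)),'yellow':((22,150,120),(33,255,255)),'green':((65,80,50),(90,255,255)),
    'white':((0,0,170),(180,50,255)),'red':((0,150,120),(6,255,255)),'blue':((100,100,60),(120,255,255))}
def mask(p,c,box):
    m=cv2.inRange(cv2.cvtColor(p,cv2.COLOR_BGR2HSV),*HS[c]);k=np.zeros_like(m)
    x0,y0,x1,y1=box;k[y0:y1,x0:x1]=m[y0:y1,x0:x1];return k
def biggest(m):
    return max(cv2.findContours(m,0,2)[0],key=cv2.contourArea)
E
python3 - <<'E'
from h import *
t=np.load('/tmp/top0.npz');s=np.load('/tmp/scene0.npz');W=cloud('top',t['d'])
hsv=cv2.cvtColor(t['p'],cv2.COLOR_BGR2HSV)
for name,uv in dict(col=(250,225),cha=(284,228),red=(288,224),jar=(271,279),mod=(265,200),tray=(272,250),mat=(424,247),crad=(138,257),bench=(200,350),lid_edge=(272,268)).items():
    print(name,W[uv[1],uv[0]],hsv[uv[1],uv[0]])
# height-sliced regions
zz=W[...,2]
def reg(name,lo,hi,box):
    m=np.zeros(zz.shape,np.uint8);x0,y0,x1,y1=box
    m[y0:y1,x0:x1]=((zz>lo)&(zz<hi))[y0:y1,x0:x1];c=biggest(m)
    (u,v),r=cv2.minEnclosingCircle(c);R=cv2.minAreaRect(c)
    M=cv2.moments(c);cen=(M['m10']/M['m00'],M['m01']/M['m00'])
    k=np.zeros_like(m);cv2.drawContours(k,[c],-1,1,-1);z=np.median(zz[(k>0)&(m>0)])
    print(name,'px',np.round((u,v,r),1),'cen',np.round(cen,1),'rect',np.round(R[1],1),R[2],'z',round(z,4),'xyz',plane('top',cen,z)[0], 'd',2*r*np.median(t['d'][(k>0)&(m>0)])/476.8)
reg('col',.11,.16,(232,205,270,245));reg('cha',.11,.16,(268,205,310,245))
reg('jar',.065,.1,(245,255,300,305));reg('mod',.045,.075,(230,180,300,214))
reg('colT',.11,.16,(232,205,270,245))
# jar lid, red dot two views
def cen(p,c,box):
    M=cv2.moments(biggest(mask(p,c,box)));return M['m10']/M['m00'],M['m01']/M['m00']
a,b=cen(t['p'],'red',(275,210,300,240)),cen(s['p'],'red',(272,174,296,192));print('red tri',a,b,tri(a,b))
a,b=cen(t['p'],'orange',(250,258,295,300)),cen(s['p'],'orange',(310,182,345,208));print('lid tri',a,b,tri(a,b))
# mat, cradle
c=biggest(mask(t['p'],'green',(375,170,470,325)));R=cv2.minAreaRect(c);B=plane('top',cv2.boxPoints(R),.003)[:,:2];print('mat',B.mean(0),B.tolist(),np.linalg.norm(B-np.roll(B,1,0),axis=1))
m=mask(t['p'],'yellow',(95,225,185,290));R=cv2.minAreaRect(cv2.findNonZero(m));B=plane('top',cv2.boxPoints(R),.016)[:,:2];e=B[1]-B[0];print('cradle',B.mean(0),B.tolist(),np.linalg.norm(B-np.roll(B,1,0),axis=1),np.degrees(np.arctan2(e[1],e[0])))
img=np.vstack([cv2.resize(t['p'][160:310,220:325],None,fx=3.6,fy=3.6,interpolation=2)])
im2=cv2.resize(s['p'][170:330,220:430],None,fx=2,fy=2,interpolation=2)
img=np.hstack([img,np.zeros((540,800-378,3),np.uint8)]);img[:320,378:798]=im2[:,:420];cr=cv2.resize(t['p'][228:288,95:185],None,fx=3.4,fy=3.4,interpolation=2);img[330:330+cr.shape[0],378:378+cr.shape[1]]=cr
cv2.imwrite('pics/crop0.png',img)
E
```

```text
col [0.5742 0.0653 0.136 ] [95 36 42]
cha [0.5695 0.005  0.125 ] [ 41   9 215]
red [ 0.5763 -0.0022  0.128 ] [  2 255 214]
jar [0.4785 0.0301 0.079 ] [ 19 255 214]
mod [0.633  0.0425 0.0446] [109  34 120]
tray [0.5361 0.0301 0.0055] [81 18 99]
mat [ 0.5404 -0.2783  0.0023] [ 74 129 128]
crad [0.5234 0.3033 0.0079] [90 15 35]
bench [ 0.3374  0.1754 -0.0012] [ 15 171 171]
lid_edge [0.4988 0.0281 0.0802] [ 19 255 213]
col px [249.  225.   14.9] cen [248.8 224.8] rect [28. 28.] 90.0 z 0.1348 xyz [0.5748 0.0674 0.1348] d 0.052844092
cha px [286.8 223.2  13.9] cen [286.8 223.2] rect [27. 26.] 90.0 z 0.1248 xyz [ 0.5781 -0.0002  0.1248] d 0.04988202
jar px [269.8 278.   15. ] cen [270.1 278. ] rect [28.3 29.7] 45.0 z 0.0797 xyz [0.4804 0.0319 0.0797] d 0.05605553
mod px [263.7 200.3  25.5] cen [264.2 200.3] rect [20.9 49.5] 86.633544921875 z 0.0575 xyz [0.6305 0.0436 0.0575] d 0.09958211
colT px [249.  225.   14.9] cen [248.8 224.8] rect [28. 28.] 90.0 z 0.1348 xyz [0.5748 0.0674 0.1348] d 0.052844092
red tri (287.11299435028246, 223.11299435028246) (283.5, 182.5) (array([ 0.5779, -0.0005,  0.1261]), np.float64(0.0005023560824860331))
lid tri (260.3157894736842, 269.3508771929824) (326.8156862745098, 194.918431372549) (array([0.495 , 0.0505, 0.0905]), np.float64(0.0034248611480420456))
mat [ 0.544  -0.2761] [[0.6734982348227742, -0.2007965001886806], [0.6832964185409287, -0.34258315877482565], [0.4146492837289622, -0.34907005229410576], [0.40474891367226906, -0.21214043040879896]] [0.269  0.1421 0.2687 0.1373]
cradle [0.5235 0.3033] [[0.5493850205238752, 0.37990560596664263], [0.5747793182584695, 0.24413740737639347], [0.49738739053784004, 0.22734001892739258], [0.47228640759705687, 0.36171861834861824]] [0.0792 0.1381 0.0792 0.1367] -79.40572058594883
```

View pics/crop0.png

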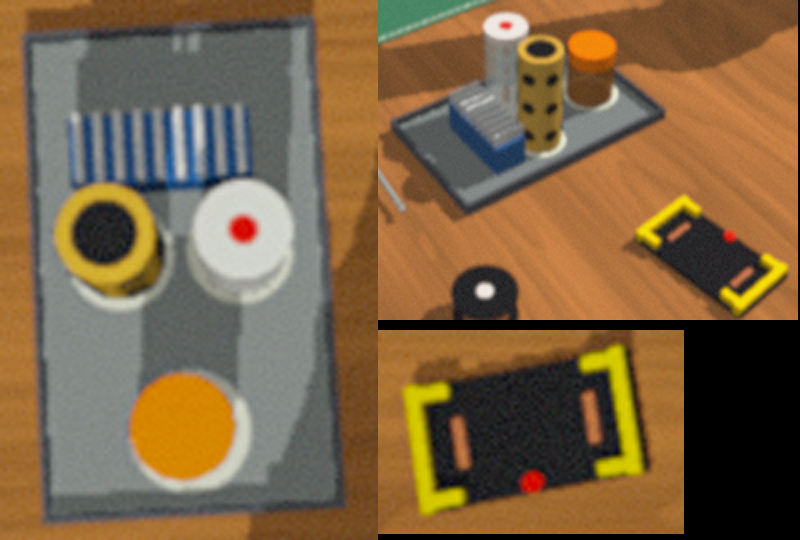

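The depth and ray measurements agree with the given sizes: tops at 0.135, 0.125, 0.080 and 0.06 m, and diameters 53, 50 and 56 mm. The crop shows the column on the tray's left spot, the chamber on the right and the module lying across behind them. Next is a small planner that turns world waypoints into tool-frame rows.

```bash
cat > plan.py <<'E'
import numpy as np, json, sys
from cell import env
# waypoints "x,y,z(TCP, mm),yaw,ncalls"; prints tool-frame rows per call; start = measured pose
def plan(wps,start=None):
    o=env.get_obs()
    c=np.r_[np.array(o['tool_pos'])*1e3,o['tool_rot'][2]] if start is None else np.array(start,float)
    print('t',round(o['time_s'],2),'start',np.round(c,1),'grip',round(o['grip_width'],4),'F',np.round(o['force'],1))
    for x,y,z,yaw,n in wps:
        for k in range(n):
            g=c+(np.array([x,y,z,yaw])-c)/(n-k); a=np.radians(c[3]);d=g-c
            s=np.round([d[0]*np.cos(a)+d[1]*np.sin(a),d[0]*np.sin(a)-d[1]*np.cos(a),-d[2]]); t=round(-np.radians(d[3]),2)
            print(json.dumps([[[int(round(v)) for v in s*i/5],round(t*i/5,3)] for i in range(1,6)]).replace(' ',''))
            c=c+[s[0]*np.cos(a)+s[1]*np.sin(a),s[0]*np.sin(a)-s[1]*np.cos(a),-s[2],-np.degrees(t)]
    print('end',np.round(c,1))
plan([tuple(map(float,w.split(',')[:4]))+(int(w.split(',')[4]),) for w in sys.argv[1:]])
E
python3 plan.py 500,-300,231,12,2 480,32,231,2.6,2 480,32,120,2.6,1
```

```text
t 0.1 start [ 229.9 -607.5  229.6   20.7] grip 0.0871 F [-0.2 -0.2 -0.9]
[[[36,-19,0],0.016],[[72,-38,0],0.032],[[109,-58,-1],0.048],[[145,-77,-1],0.064],[[181,-96,-1],0.08]]
[[[34,-22,0],0.014],[[69,-44,0],0.028],[[103,-66,0],0.042],[[138,-88,0],0.056],[[172,-110,0],0.07]]
[[[5,-33,0],0.016],[[10,-66,0],0.032],[[15,-98,0],0.048],[[20,-131,0],0.064],[[25,-164,0],0.08]]
[[[2,-33,0],0.018],[[5,-66,0],0.036],[[7,-100,0],0.054],[[10,-133,0],0.072],[[12,-166,0],0.09]]
[[[0,0,22],-0.0],[[0,0,44],-0.0],[[0,0,67],-0.0],[[0,0,89],-0.0],[[0,0,111],-0.0]]
end [479.8  31.6 119.6   2.4]
```

Request:
arm_command(series=[[[36, -19, 0], 0.016], [[72, -38, 0], 0.032], [[109, -58, -1], 0.048], [[145, -77, -1], 0.064], [[181, -96, -1], 0.08]], grip=-1, grip_force=20)

```text
time_s: 0.6
tool_pos: [0.3661, -0.4525, 0.2312]
tool_rot: [-180.0, 0.0, 16.1]
force: [-0.0, -0.9, -0.7]
grip_width: 0.087
grasp_force: 0.0
```

Request:
arm_command(series=[[[34, -22, 0], 0.014], [[69, -44, 0], 0.028], [[103, -66, 0], 0.042], [[138, -88, 0], 0.056], [[172, -110, 0], 0.07]])

```text
time_s: 1.1
tool_pos: [0.5007, -0.2991, 0.2312]
tool_rot: [-180.0, 0.0, 12.1]
force: [0.4, 0.0, 0.8]
grip_width: 0.0869
grasp_force: 0.0
```

Request:
arm_command(series=[[[5, -33, 0], 0.016], [[10, -66, 0], 0.032], [[15, -98, 0], 0.048], [[20, -131, 0], 0.064], [[25, -164, 0], 0.08]])

```text
time_s: 1.6
tool_pos: [0.4894, -0.1336, 0.2312]
tool_rot: [-180.0, 0.0, 7.5]
force: [1.1, 0.6, 0.1]
grip_width: 0.087
grasp_force: 0.0
```

Request:
arm_command(series=[[[2, -33, 0], 0.018], [[5, -66, 0], 0.036], [[7, -100, 0], 0.054], [[10, -133, 0], 0.072], [[12, -166, 0], 0.09]])

```text
time_s: 2.1
tool_pos: [0.4795, 0.0324, 0.2313]
tool_rot: [180.0, 0.0, 2.4]
force: [1.4, 0.4, 0.4]
grip_width: 0.0869
grasp_force: 0.0
```

Request:
arm_command(series=[[[0, 0, 20], 0], [[0, 0, 40], 0], [[0, 0, 60], 0], [[0, 0, 80], 0], [[0, 0, 80], 0]])

```text
time_s: 2.6
tool_pos: [0.4776, 0.031, 0.1488]
tool_rot: [-180.0, 0.3, 2.4]
force: [-0.1, 0.4, -0.8]
grip_width: 0.0876
grasp_force: 0.0
```

Request:
arm_command(series=[[[1, 1, 22], 0], [[1, 1, 44], 0], [[1, 1, 66], 0], [[1, 1, 88], 0], [[1, 1, 111], 0]])

```text
time_s: 3.1
tool_pos: [0.4819, 0.03, 0.0408]
tool_rot: [180.0, -0.1, 2.4]
force: [0.0, -0.4, 1.1]
grip_width: 0.0871
grasp_force: 0.0
```

Request:
arm_command(series=[[[0, 0, 0], 0], [[0, 0, 0], 0], [[0, 0, 0], 0], [[0, 0, 0], 0], [[0, 0, 0], 0]], grip=0.5, grip_force=20)

```text
time_s: 3.6
tool_pos: [0.482, 0.0305, 0.0417]
tool_rot: [-180.0, -0.1, 2.4]
force: [0.1, -0.5, 3.3]
grip_width: 0.0552
grasp_force: 20.0
```

Request:
arm_command(series=[[[0, 0, 0], 0], [[0, 0, 0], 0], [[0, 0, -5], 0], [[0, 0, -15], 0], [[0, 0, -30], 0]])

```text
time_s: 4.1
tool_pos: [0.4798, 0.03, 0.0703]
tool_rot: [-180.0, 0.2, 2.4]
force: [0.9, 0.3, -2.1]
grip_width: 0.0558
grasp_force: 20.0
```

```bash
python3 plan.py 481,31,140,2.4,1 444,-280,140,2.4,3 444,-280,50,2.4,1
```

```text
t 4.1 start [479.8  30.   70.3   2.4] grip 0.0558 F [ 0.9  0.3 -2.1]
[[[0,0,-14],-0.0],[[0,0,-28],-0.0],[[1,-1,-42],-0.0],[[1,-1,-56],-0.0],[[1,-1,-70],-0.0]]
[[[-3,21,0],-0.0],[[-7,41,0],-0.0],[[-10,62,0],-0.0],[[-14,82,0],-0.0],[[-17,103,0],-0.0]]
[[[-3,21,0],-0.0],[[-6,41,0],-0.0],[[-10,62,0],-0.0],[[-13,82,0],-0.0],[[-16,103,0],-0.0]]
[[[-3,21,0],-0.0],[[-7,41,0],-0.0],[[-10,62,0],-0.0],[[-14,82,0],-0.0],[[-17,103,0],-0.0]]
[[[0,0,18],-0.0],[[0,0,36],-0.0],[[0,0,54],-0.0],[[0,0,72],-0.0],[[0,0,90],-0.0]]
end [ 443.7 -279.8   50.3    2.4]
```

Request:
arm_command(series=[[[0, 0, -14], 0], [[0, 0, -28], 0], [[0, 0, -42], 0], [[0, 0, -56], 0], [[0, 0, -70], 0]])

```text
time_s: 4.6
tool_pos: [0.4811, 0.0302, 0.1418]
tool_rot: [180.0, -0.0, 2.4]
force: [-0.7, 0.4, -2.6]
grip_width: 0.0557
grasp_force: 20.0
```

Request:
arm_command(series=[[[-3, 15, 0], 0], [[-7, 35, 0], 0], [[-10, 57, 0], 0], [[-14, 80, 0], 0], [[-17, 103, 0], 0]])

```text
time_s: 5.1
tool_pos: [0.4682, -0.0743, 0.1412]
tool_rot: [180.0, -0.0, 2.4]
force: [0.2, -0.9, -3.0]
grip_width: 0.056
grasp_force: 20.0
```

Request:
arm_command(series=[[[-3, 21, 0], 0], [[-6, 41, 0], 0], [[-10, 62, 0], 0], [[-13, 82, 0], 0], [[-16, 103, 0], 0]])

```text
time_s: 5.6
tool_pos: [0.4566, -0.1778, 0.1411]
tool_rot: [-180.0, -0.0, 2.4]
force: [0.7, 0.7, -2.8]
grip_width: 0.0557
grasp_force: 20.0
```

Request:
arm_command(series=[[[-3, 21, 0], 0], [[-7, 43, 0], 0], [[-10, 68, 0], 0], [[-14, 88, 0], 0], [[-17, 103, 0], 0]])

```text
time_s: 6.1
tool_pos: [0.4436, -0.2823, 0.141]
tool_rot: [180.0, -0.0, 2.3]
force: [-0.5, 0.7, -3.6]
grip_width: 0.0558
grasp_force: 20.0
```

Request:
arm_command(series=[[[0, 0, 18], 0], [[0, 0, 36], 0], [[0, 0, 54], 0], [[0, 0, 72], 0], [[0, 0, 88], 0]])

```text
time_s: 6.6
tool_pos: [0.444, -0.2803, 0.052]
tool_rot: [-180.0, 0.0, 2.4]
force: [-0.5, -0.1, -2.4]
grip_width: 0.0554
grasp_force: 20.0
```

Request:
arm_command(series=[[[0, 0, 2], 0], [[0, 0, 4], 0], [[0, 0, 6], 0], [[0, 0, 8], 0], [[0, 0, 10], 0]])

```text
time_s: 7.1
tool_pos: [0.4444, -0.2809, 0.0431]
tool_rot: [180.0, -0.1, 2.4]
force: [0.5, 0.2, -2.3]
grip_width: 0.0559
grasp_force: 20.0
```

Request:
arm_command(series=[[[0, 0, 1], 0], [[0, 0, 2], 0], [[0, 0, 3], 0], [[0, 0, 4], 0], [[0, 0, 4], 0]])

```text
time_s: 7.6
tool_pos: [0.4441, -0.2807, 0.0387]
tool_rot: [180.0, -0.0, 2.4]
force: [0.1, 1.3, -1.3]
grip_width: 0.056
grasp_force: 20.0
```

Request:
arm_command(series=[[[0, 0, 0], 0], [[0, 0, 0], 0], [[0, 0, 0], 0], [[0, 0, 0], 0], [[0, 0, 0], 0]], grip=-0.8)

```text
time_s: 8.1
tool_pos: [0.4441, -0.2807, 0.0386]
tool_rot: [180.0, -0.0, 2.4]
force: [-0.0, 0.2, -0.7]
grip_width: 0.0775
grasp_force: 0.0
```

Request:
arm_command(series=[[[0, 0, -10], 0], [[0, 0, -35], 0], [[0, 0, -65], 0], [[0, 0, -95], 0], [[0, 0, -130], 0]])

```text
time_s: 8.6
tool_pos: [0.4436, -0.2803, 0.17]
tool_rot: [-180.0, 0.0, 2.4]
force: [0.5, -1.2, -0.5]
grip_width: 0.0781
grasp_force: 0.0
```

```bash
python3 plan.py 470,-220,228,40,1 578,-1,228,92.6,2
```

```text
t 8.6 start [ 443.6 -280.3  170.     2.4] grip 0.0781 F [ 0.5 -1.2 -0.5]
[[[6,-12,-12],-0.132],[[12,-24,-23],-0.264],[[17,-35,-35],-0.396],[[23,-47,-46],-0.528],[[29,-59,-58],-0.66]]
[[[22,-10,0],-0.092],[[45,-20,0],-0.184],[[67,-29,0],-0.276],[[90,-39,0],-0.368],[[112,-49,0],-0.46]]
[[[24,1,0],-0.09],[[49,2,0],-0.18],[[73,4,0],-0.27],[[98,5,0],-0.36],[[122,6,0],-0.45]]
end [578.   -0.9 228.   92.4]
```

Request:
arm_command(series=[[[6, -12, -12], -0.132], [[12, -24, -23], -0.264], [[17, -35, -35], -0.396], [[23, -47, -46], -0.528], [[29, -59, -58], -0.66]], grip=-1)

```text
time_s: 9.1
tool_pos: [0.4707, -0.2199, 0.2278]
tool_rot: [180.0, -0.0, 40.5]
force: [0.0, -0.0, -0.0]
grip_width: 0.0869
grasp_force: 0.0
```

Request:
arm_command(series=[[[22, -10, 0], -0.092], [[45, -20, 0], -0.184], [[67, -29, 0], -0.276], [[90, -39, 0], -0.368], [[112, -49, 0], -0.46]])

```text
time_s: 9.6
tool_pos: [0.5249, -0.1097, 0.2275]
tool_rot: [179.9, 0.0, 66.8]
force: [-0.1, -0.2, -0.4]
grip_width: 0.0869
grasp_force: 0.0
```

Request:
arm_command(series=[[[24, 1, 0], -0.09], [[49, 2, 0], -0.18], [[73, 4, 0], -0.27], [[98, 5, 0], -0.36], [[122, 6, 0], -0.45]])

```text
time_s: 10.1
tool_pos: [0.5788, -0.0002, 0.2274]
tool_rot: [180.0, 0.0, 92.6]
force: [0.7, -0.2, 0.1]
grip_width: 0.0867
grasp_force: 0.0
```

Request:
arm_command(series=[[[0, 0, 0], 0], [[0, 0, 10], 0], [[0, 0, 30], 0], [[0, 0, 50], 0], [[0, 0, 60], 0]])

```text
time_s: 10.6
tool_pos: [0.5768, -0.0032, 0.1643]
tool_rot: [-179.8, 0.1, 92.2]
force: [-0.3, 0.5, -1.1]
grip_width: 0.0871
grasp_force: 0.0
```

```bash
python3 plan.py 578,-1,84,92.6,1
python3 - <<'E'
from h import *
p,d=viewer.read_camera('top');cv2.imwrite('pics/t1.png',p)
E
```

```text
t 10.6 start [576.8  -3.2 164.3  92.2] grip 0.0871 F [-0.3  0.5 -1.1]
[[[0,0,16],-0.002],[[1,0,32],-0.004],[[1,1,48],-0.006],[[2,1,64],-0.008],[[2,1,80],-0.01]]
end [577.8  -1.1  84.3  92.8]
```

View pics/t1.png

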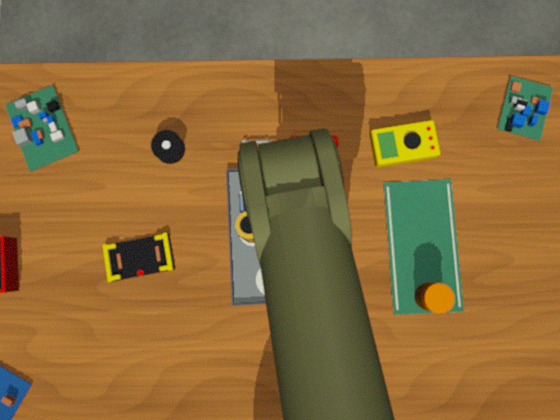

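The top view shows the jar standing on the mat at (438,298), about centred once parallax is allowed for. The arm is over the chamber, so I descend.

Request:
arm_command(series=[[[0, 0, 16], 0], [[1, 0, 32], 0], [[1, 1, 48], 0], [[2, 1, 64], 0], [[2, 1, 79], 0]])

```text
time_s: 11.15
tool_pos: [0.579, 0.0011, 0.0859]
tool_rot: [-180.0, -0.0, 92.4]
force: [1.0, 0.2, -0.0]
grip_width: 0.0868
grasp_force: 0.0
```

Request:
arm_command(series=[[[0, 0, 0], 0], [[0, 0, 0], 0], [[0, 0, 0], 0], [[0, 0, 0], 0], [[0, 0, 0], 0]], grip=0.4, grip_force=20)

```text
time_s: 11.65
tool_pos: [0.5798, 0.0008, 0.0882]
tool_rot: [179.9, 0.0, 92.3]
force: [0.3, -0.2, -0.7]
grip_width: 0.055
grasp_force: 0.0
```

Request:
arm_command(series=[[[0, 0, 0], 0], [[0, 0, 0], 0], [[0, 0, 0], 0], [[0, 0, -5], 0], [[0, 0, -15], 0]])

```text
time_s: 12.15
tool_pos: [0.578, 0.0007, 0.1014]
tool_rot: [-179.8, -0.0, 92.4]
force: [0.2, -1.1, -3.7]
grip_width: 0.0496
grasp_force: 20.0
```

```bash
python3 plan.py 579,0,160,92.4,1 544,-278,160,92.4,3 544,-278,95,92.4,1
```

```text
t 12.15 start [578.    0.7 101.4  92.4] grip 0.0496 F [ 0.2 -1.1 -3.7]
[[[0,0,-12],-0.0],[[0,0,-24],-0.0],[[-1,1,-35],-0.0],[[-1,1,-47],-0.0],[[-1,1,-59],-0.0]]
[[[-18,-3,0],-0.0],[[-37,-6,0],-0.0],[[-55,-9,0],-0.0],[[-74,-12,0],-0.0],[[-92,-15,0],-0.0]]
[[[-18,-3,0],-0.0],[[-37,-6,0],-0.0],[[-55,-10,0],-0.0],[[-74,-13,0],-0.0],[[-92,-16,0],-0.0]]
[[[-18,-3,0],-0.0],[[-37,-6,0],-0.0],[[-55,-9,0],-0.0],[[-74,-12,0],-0.0],[[-92,-15,0],-0.0]]
[[[0,0,13],-0.0],[[0,0,26],-0.0],[[0,0,39],-0.0],[[0,0,52],-0.0],[[0,0,65],-0.0]]
end [ 544.4 -277.9   95.4   92.4]
```

Request:
arm_command(series=[[[0, 0, -12], 0], [[0, 0, -24], 0], [[0, 0, -36], 0], [[0, 0, -50], 0], [[0, 0, -59], 0]])

```text
time_s: 12.65
tool_pos: [0.58, 0.0009, 0.1635]
tool_rot: [179.9, 0.0, 92.4]
force: [-0.1, -0.0, -3.3]
grip_width: 0.0496
grasp_force: 20.0
```

Request:
arm_command(series=[[[-8, -1, 0], 0], [[-22, -4, 0], 0], [[-40, -7, 0], 0], [[-60, -10, 0], 0], [[-80, -13, 0], 0]])

```text
time_s: 13.15
tool_pos: [0.5684, -0.0821, 0.1604]
tool_rot: [-179.9, 0.0, 92.3]
force: [0.3, 0.3, -3.9]
grip_width: 0.0494
grasp_force: 20.0
```

Request:
arm_command(series=[[[-20, -3, 0], 0], [[-40, -7, 0], 0], [[-60, -10, 0], 0], [[-80, -13, 0], 0], [[-100, -16, 0], 0]])

```text
time_s: 13.65
tool_pos: [0.5562, -0.1828, 0.1604]
tool_rot: [-179.9, 0.0, 92.3]
force: [0.2, -0.1, -3.4]
grip_width: 0.049
grasp_force: 20.0
```

Request:
arm_command(series=[[[-20, -3, 0], 0], [[-40, -6, 0], 0], [[-60, -10, 0], 0], [[-80, -13, 0], 0], [[-97, -16, 0], 0]])

```text
time_s: 14.15
tool_pos: [0.5439, -0.2805, 0.1604]
tool_rot: [-179.9, -0.0, 92.2]
force: [0.1, -0.4, -3.8]
grip_width: 0.0499
grasp_force: 20.0
```

Request:
arm_command(series=[[[0, 0, 10], 0], [[0, 0, 25], 0], [[0, 0, 40], 0], [[0, 0, 52], 0], [[0, 0, 62], 0]])

```text
time_s: 14.65
tool_pos: [0.5453, -0.2764, 0.0976]
tool_rot: [-179.9, -0.1, 92.4]
force: [0.8, -0.1, -3.5]
grip_width: 0.0497
grasp_force: 20.0
```

Request:
arm_command(series=[[[0, 0, 2], 0], [[0, 0, 4], 0], [[0, 0, 6], 0], [[0, 0, 8], 0], [[0, 0, 10], 0]])

```text
time_s: 15.15
tool_pos: [0.5461, -0.2779, 0.0899]
tool_rot: [180.0, 0.0, 92.3]
force: [0.6, 0.7, -2.9]
grip_width: 0.0501
grasp_force: 20.0
```

Request:
arm_command(series=[[[0, 0, 1], 0], [[0, 0, 2], 0], [[0, 0, 4], 0], [[0, 0, 5], 0], [[0, 0, 5], 0]])

```text
time_s: 15.65
tool_pos: [0.5458, -0.2779, 0.0851]
tool_rot: [180.0, 0.0, 92.4]
force: [-0.6, 0.5, 1.3]
grip_width: 0.0494
grasp_force: 20.0
```

Request:
arm_command(series=[[[0, 0, 0], 0], [[0, 0, 0], 0], [[0, 0, 0], 0], [[0, 0, 0], 0], [[0, 0, 0], 0]], grip=-0.7)

```text
time_s: 16.15
tool_pos: [0.5459, -0.2778, 0.0846]
tool_rot: [180.0, 0.0, 92.4]
force: [0.6, -0.7, 0.1]
grip_width: 0.073
grasp_force: 0.0
```

Request:
arm_command(series=[[[0, 0, -10], 0], [[0, 0, -35], 0], [[0, 0, -65], 0], [[0, 0, -95], 0], [[0, 0, -130], 0]])

```text
time_s: 16.65
tool_pos: [0.5454, -0.2775, 0.216]
tool_rot: [-180.0, -0.0, 92.4]
force: [1.0, -0.6, -0.1]
grip_width: 0.074
grasp_force: 0.0
```

```bash
python3 plan.py 575,68,217,92.6,2
```

```text
t 16.65 start [ 545.4 -277.5  216.    92.4] grip 0.074 F [ 1.  -0.6 -0.1]
[[[34,4,0],-0.0],[[69,9,0],-0.0],[[103,13,-1],-0.0],[[138,18,-1],-0.0],[[172,22,-1],-0.0]]
[[[34,4,0],-0.0],[[69,9,0],-0.0],[[103,13,0],-0.0],[[138,18,0],-0.0],[[172,22,0],-0.0]]
end [575.2  68.  217.   92.4]
```

Request:
arm_command(series=[[[34, 4, 0], 0], [[69, 9, 0], 0], [[103, 13, -1], 0], [[138, 18, -1], 0], [[172, 22, -1], 0]], grip=-1)

```text
time_s: 17.15
tool_pos: [0.5609, -0.1035, 0.2166]
tool_rot: [179.9, 0.0, 92.4]
force: [0.4, -0.5, -0.5]
grip_width: 0.0873
grasp_force: 0.0
```

Request:
arm_command(series=[[[34, 4, 0], 0], [[69, 9, 0], 0], [[103, 13, 0], 0], [[138, 18, 0], 0], [[172, 22, 0], 0]])

```text
time_s: 17.65
tool_pos: [0.5758, 0.0693, 0.2165]
tool_rot: [179.9, 0.0, 92.4]
force: [0.1, 0.4, -0.2]
grip_width: 0.0869
grasp_force: 0.0
```

Request:
arm_command(series=[[[0, 0, 0], 0], [[0, 0, 10], 0], [[0, 0, 30], 0], [[0, 0, 50], 0], [[0, 0, 50], 0]])

```text
time_s: 18.15
tool_pos: [0.5736, 0.0651, 0.1623]
tool_rot: [-179.7, 0.1, 92.2]
force: [-0.8, 0.3, -0.5]
grip_width: 0.0871
grasp_force: 0.0
```

Request:
arm_command(series=[[[0, 0, 16], 0], [[0, 0, 32], 0], [[0, 0, 48], 0], [[0, 0, 64], 0], [[0, 0, 76], 0]])

```text
time_s: 18.65
tool_pos: [0.575, 0.0676, 0.0876]
tool_rot: [-179.9, 0.0, 92.4]
force: [-0.0, 0.9, 0.1]
grip_width: 0.0871
grasp_force: 0.0
```

Request:
arm_command(series=[[[0, 0, 0], 0], [[0, 0, 0], 0], [[0, 0, 0], 0], [[0, 0, 0], 0], [[0, 0, 0], 0]], grip=0.4, grip_force=25)

```text
time_s: 19.15
tool_pos: [0.5761, 0.0678, 0.0902]
tool_rot: [179.9, 0.0, 92.3]
force: [-0.7, -0.1, 0.3]
grip_width: 0.055
grasp_force: 0.0
```

Request:
arm_command(series=[[[0, 0, 0], 0], [[0, 0, 0], 0], [[0, 0, 0], 0], [[0, 0, 0], 0], [[0, 0, 0], 0]])

```text
time_s: 19.65
tool_pos: [0.5761, 0.0678, 0.09]
tool_rot: [179.9, 0.0, 92.3]
force: [-0.4, -0.7, 4.7]
grip_width: 0.0498
grasp_force: 25.0
```

Request:
arm_command(series=[[[0, 0, -5], 0], [[0, 0, -20], 0], [[0, 0, -40], 0], [[0, 0, -65], 0], [[0, 0, -90], 0]])

```text
time_s: 20.15
tool_pos: [0.5749, 0.0678, 0.1805]
tool_rot: [-179.9, -0.0, 92.4]
force: [0.5, -0.3, -3.3]
grip_width: 0.0495
grasp_force: 25.0
```

```bash
python3 plan.py 576,68,190,92.3,1 639,-272,190,92.3,4
```

```text
t 20.15 start [574.9  67.8 180.5  92.4] grip 0.0495 F [ 0.5 -0.3 -3.3]
[[[0,0,-2],0.0],[[0,0,-4],0.0],[[0,1,-6],0.0],[[0,1,-8],0.0],[[0,1,-10],0.0]]
[[[-17,2,0],0.0],[[-34,5,0],0.0],[[-52,7,0],0.0],[[-69,10,0],0.0],[[-86,12,0],0.0]]
[[[-17,2,0],0.0],[[-34,5,0],0.0],[[-51,7,0],0.0],[[-68,10,0],0.0],[[-85,12,0],0.0]]
[[[-17,3,0],0.0],[[-34,5,0],0.0],[[-52,8,0],0.0],[[-69,10,0],0.0],[[-86,13,0],0.0]]
[[[-17,2,0],0.0],[[-34,5,0],0.0],[[-51,7,0],0.0],[[-68,10,0],0.0],[[-85,12,0],0.0]]
end [ 638.9 -271.9  190.5   92.4]
```

Request:
arm_command(series=[[[0, 0, -4], 0], [[0, 0, -8], 0], [[0, 0, -10], 0], [[-5, 0, -10], 0], [[-16, 2, -10], 0]])

```text
time_s: 20.65
tool_pos: [0.5774, 0.0523, 0.1885]
tool_rot: [-179.9, -0.0, 92.5]
force: [-0.3, 0.7, -3.2]
grip_width: 0.0497
grasp_force: 25.0
```

Request:
arm_command(series=[[[-17, 2, 0], 0], [[-34, 5, 0], 0], [[-52, 7, 0], 0], [[-69, 10, 0], 0], [[-86, 12, 0], 0]])

```text
time_s: 21.15
tool_pos: [0.594, -0.0356, 0.1891]
tool_rot: [-180.0, 0.0, 92.3]
force: [0.9, -0.2, -3.5]
grip_width: 0.0497
grasp_force: 25.0
```

Request:
arm_command(series=[[[-17, 2, 0], 0], [[-34, 5, 0], 0], [[-52, 7, 0], 0], [[-69, 10, 0], 0], [[-86, 12, 0], 0]])

```text
time_s: 21.65
tool_pos: [0.6096, -0.1205, 0.1895]
tool_rot: [180.0, 0.0, 92.3]
force: [-0.4, -0.3, -3.0]
grip_width: 0.0496
grasp_force: 25.0
```

Request:
arm_command(series=[[[-17, 2, 0], 0], [[-34, 5, 0], 0], [[-52, 7, 0], 0], [[-69, 10, 0], 0], [[-86, 13, 0], 0]])

```text
time_s: 22.15
tool_pos: [0.6261, -0.206, 0.1895]
tool_rot: [-180.0, 0.0, 92.3]
force: [0.3, -0.7, -3.7]
grip_width: 0.0497
grasp_force: 25.0
```

Request:
arm_command(series=[[[-17, 3, 0], 0], [[-34, 6, 0], 0], [[-50, 9, 0], 0], [[-62, 10, 0], 0], [[-68, 11, 0], 0]])

```text
time_s: 22.65
tool_pos: [0.6394, -0.274, 0.1893]
tool_rot: [-180.0, 0.0, 92.2]
force: [-0.3, 0.0, -3.7]
grip_width: 0.0495
grasp_force: 25.0
```

Request:
arm_command(series=[[[0, 0, 15], 0], [[0, 0, 35], 0], [[0, 0, 55], 0], [[0, 0, 75], 0], [[0, 0, 90], 0]])

```text
time_s: 23.15
tool_pos: [0.6387, -0.2701, 0.097]
tool_rot: [-179.9, -0.1, 92.4]
force: [-0.5, 0.2, -4.6]
grip_width: 0.0497
grasp_force: 25.0
```

Request:
arm_command(series=[[[0, 0, 3], 0], [[0, 0, 6], 0], [[0, 0, 9], 0], [[0, 0, 11], 0], [[0, 0, 13], 0]])

```text
time_s: 23.65
tool_pos: [0.64, -0.2721, 0.0872]
tool_rot: [179.9, 0.0, 92.3]
force: [0.6, -0.9, -3.4]
grip_width: 0.05
grasp_force: 25.0
```

Request:
arm_command(series=[[[0, 0, 0], 0], [[0, 0, 0], 0], [[0, 0, 1], 0], [[0, 0, 1], 0], [[0, 0, 1], 0]])

```text
time_s: 24.15
tool_pos: [0.6401, -0.2721, 0.087]
tool_rot: [179.9, 0.1, 92.3]
force: [-1.4, 0.3, 6.3]
grip_width: 0.0499
grasp_force: 25.0
```

Request:
arm_command(series=[[[0, 0, 0], 0], [[0, 0, 0], 0], [[0, 0, 0], 0], [[0, 0, 0], 0], [[0, 0, 0], 0]], grip=-0.7)

```text
time_s: 24.65
tool_pos: [0.6395, -0.2719, 0.0853]
tool_rot: [-180.0, -0.0, 92.3]
force: [0.1, -0.3, 0.3]
grip_width: 0.0731
grasp_force: 0.0
```

Request:
arm_command(series=[[[0, 0, -10], 0], [[0, 0, -35], 0], [[0, 0, -65], 0], [[0, 0, -95], 0], [[0, 0, -130], 0]])

```text
time_s: 25.15
tool_pos: [0.6392, -0.2718, 0.2169]
tool_rot: [-180.0, -0.0, 92.4]
force: [0.1, -0.3, -0.0]
grip_width: 0.0738
grasp_force: 0.0
```

```bash
python3 plan.py 560,150,216,92.6,3;  python3 - <<'E'
from h import *
o=env.get_obs()
E
```

```text
t 25.15 start [ 639.2 -271.8  216.9   92.4] grip 0.0738 F [ 0.1 -0.3 -0. ]
[[[28,-4,0],-0.0],[[57,-8,0],-0.0],[[85,-13,0],-0.0],[[114,-17,0],-0.0],[[142,-21,0],-0.0]]
[[[28,-4,0],-0.0],[[56,-8,0],-0.0],[[85,-12,0],-0.0],[[113,-16,0],-0.0],[[141,-20,0],-0.0]]
[[[28,-4,0],-0.0],[[57,-8,0],-0.0],[[85,-13,1],-0.0],[[114,-17,1],-0.0],[[142,-21,1],-0.0]]
end [559.8 150.3 215.9  92.4]
```

```bash
cat > mod.py <<'E'
from h import *
import sys
p,d=viewer.read_camera('top');s,ds=viewer.read_camera('scene')
W=cloud('top',d);zz=W[...,2];m=np.zeros(zz.shape,np.uint8);x0,y0,x1,y1=map(int,sys.argv[1:5])
m[y0:y1,x0:x1]=((zz>.04)&(zz<.075))[y0:y1,x0:x1];c=biggest(m)
P=plane('top',c[:,0],.058)[:,:2]*1e3
R=cv2.minAreaRect(P.astype(np.float32));print('module top rect mm',R, 'z',np.percentile(zz[m>0],[10,50,90]))
mb=mask(p,'blue',(x0,y0,x1,y1));P=plane('top',cv2.findNonZero(mb)[:,0],.058)[:,:2]*1e3
print('blue',cv2.minAreaRect(P.astype(np.float32)))
img=np.vstack([cv2.resize(p[150:310,80:470],(800,328)),cv2.resize(s[120:280,160:480],(544,272))[:, :] if 0 else np.hstack([cv2.resize(s[120:280,160:480],(544,272)),np.zeros((272,256,3),np.uint8)])])
cv2.imwrite('pics/'+sys.argv[5],img)
E
python3 mod.py 228 175 310 240 m1.png
```

```text
module top rect mm ((631.2316284179688, 44.31706619262695), (41.94831848144531, 98.2518081665039), 2.9381563663482666) z [0.0428 0.046  0.0606]
blue ((627.91748046875, 43.164371490478516), (42.69327163696289, 96.7865219116211), 3.1175873279571533)
```

View pics/m1.png

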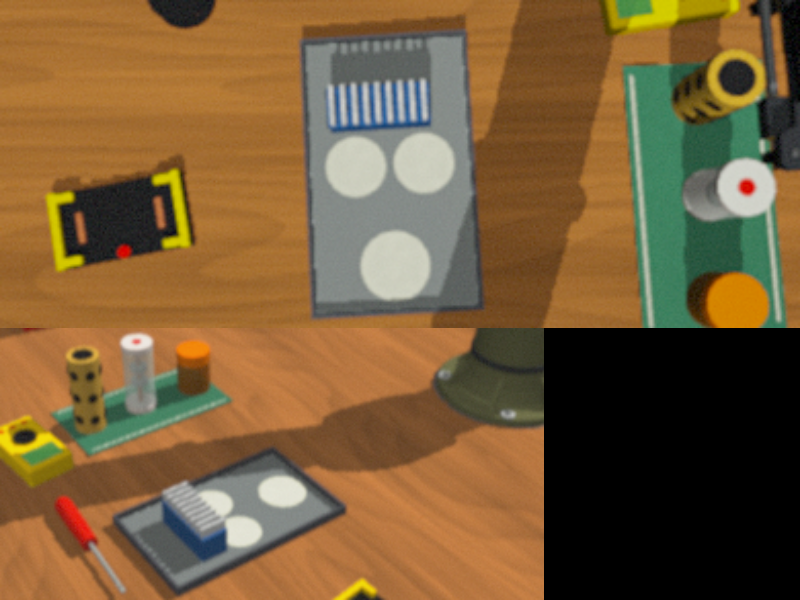

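The tray now holds only the module, at crop pixels (380,104). The three others stand upright in a row on the mat. Going to the module.

```bash
python3 plan.py 629,44,217,93,2
```

```text
t 25.25 start [ 642.6 -272.5  223.    92.3] grip 0.0738 F [ 0.9 -0.1  0.2]
[[[32,0,1],-0.002],[[63,0,1],-0.004],[[95,0,2],-0.006],[[126,0,2],-0.008],[[158,0,3],-0.01]]
[[[32,0,1],-0.0],[[64,0,1],-0.0],[[95,1,2],-0.0],[[127,1,2],-0.0],[[159,1,3],-0.0]]
end [629.   44.2 217.   92.9]
```

Request:
arm_command(series=[[[32, 0, 0], -0.002], [[63, 0, 0], -0.004], [[95, 0, 0], -0.006], [[126, 0, 0], -0.008], [[158, 0, 0], -0.01]], grip=-0.6)

```text
time_s: 25.75
tool_pos: [0.6329, -0.1129, 0.2159]
tool_rot: [180.0, 0.0, 92.9]
force: [0.4, -0.1, 0.3]
grip_width: 0.0699
grasp_force: 0.0
```

Request:
arm_command(series=[[[32, 0, 0], 0], [[64, 0, 0], 0], [[95, 1, 0], 0], [[127, 1, 0], 0], [[159, 1, 0], 0]])

```text
time_s: 26.25
tool_pos: [0.6258, 0.046, 0.2159]
tool_rot: [180.0, 0.0, 92.9]
force: [-0.0, 0.1, -1.0]
grip_width: 0.0694
grasp_force: 0.0
```

Request:
arm_command(series=[[[0, 0, 10], 0], [[0, 0, 35], 0], [[0, 0, 65], 0], [[0, 0, 90], 0], [[0, 0, 100], 0]])

```text
time_s: 26.75
tool_pos: [0.6243, 0.0438, 0.1127]
tool_rot: [-179.7, 0.0, 92.9]
force: [-0.1, -0.5, -0.1]
grip_width: 0.0702
grasp_force: 0.0
```

Request:
arm_command(series=[[[0, 0, 0], 0], [[0, 0, 0], 0], [[0, 0, 0], 0], [[0, 0, 0], 0], [[0, 0, 0], 0]])

```text
time_s: 27.25
tool_pos: [0.6265, 0.0448, 0.1165]
tool_rot: [179.9, 0.0, 92.9]
force: [0.7, 0.5, 0.8]
grip_width: 0.0694
grasp_force: 0.0
```

Request:
arm_command(series=[[[-1, 3, 15], 0], [[-1, 3, 35], 0], [[-1, 3, 55], 0], [[-1, 3, 75], 0], [[-1, 3, 90], 0]])

```text
time_s: 27.75
tool_pos: [0.6281, 0.0437, 0.0231]
tool_rot: [-179.9, 0.0, 92.9]
force: [-0.3, -0.1, 0.4]
grip_width: 0.0694
grasp_force: 0.0
```

Request:
arm_command(series=[[[0, 0, 2], 0], [[0, 0, 4], 0], [[0, 0, 4], 0], [[0, 0, 4], 0], [[0, 0, 4], 0]])

```text
time_s: 28.25
tool_pos: [0.6297, 0.044, 0.0224]
tool_rot: [179.9, 0.0, 92.9]
force: [0.5, -0.7, 0.6]
grip_width: 0.0698
grasp_force: 0.0
```

Request:
arm_command(series=[[[0, 0, 0], 0], [[0, 0, 0], 0], [[0, 0, 0], 0], [[0, 0, 0], 0], [[0, 0, 0], 0]], grip=0.5, grip_force=25)

```text
time_s: 28.75
tool_pos: [0.6295, 0.0439, 0.0216]
tool_rot: [179.9, 0.0, 92.9]
force: [1.9, -0.2, 0.3]
grip_width: 0.0397
grasp_force: 25.0
```

Request:
arm_command(series=[[[0, 0, 0], 0], [[0, 0, 0], 0], [[0, 0, 0], 0], [[0, 0, 0], 0], [[0, 0, 0], 0]])

```text
time_s: 29.25
tool_pos: [0.6292, 0.0439, 0.0216]
tool_rot: [180.0, 0.0, 92.9]
force: [1.7, 0.0, 0.0]
grip_width: 0.0396
grasp_force: 25.0
```

Request:
arm_command(series=[[[0, 0, -5], 0], [[0, 0, -20], 0], [[0, 0, -45], 0], [[0, 0, -70], 0], [[0, 0, -90], 0]])

```text
time_s: 29.75
tool_pos: [0.6289, 0.0442, 0.1137]
tool_rot: [180.0, 0.0, 92.9]
force: [0.7, -0.9, -3.5]
grip_width: 0.0395
grasp_force: 25.0
```

Request:
arm_command(series=[[[0, 0, 0], 0], [[0, 0, 0], 0], [[0, 0, 0], 0], [[0, 0, 0], 0], [[0, 0, 0], 0]])

```text
time_s: 30.25
tool_pos: [0.6283, 0.0439, 0.1103]
tool_rot: [-179.9, -0.0, 92.9]
force: [0.2, 0.3, -4.4]
grip_width: 0.0397
grasp_force: 25.0
```

```bash
python3 plan.py 523.5,303.3,112,100.6,3
```

```text
t 30.25 start [628.3  43.9 110.3  92.9] grip 0.0397 F [ 0.2  0.3 -4.4]
[[[18,-6,0],-0.008],[[35,-12,0],-0.016],[[53,-18,-1],-0.024],[[70,-24,-1],-0.032],[[88,-30,-1],-0.04]]
[[[18,-5,0],-0.01],[[36,-11,0],-0.02],[[53,-16,0],-0.03],[[71,-22,0],-0.04],[[89,-27,0],-0.05]]
[[[18,-5,0],-0.008],[[36,-9,0],-0.016],[[55,-14,-1],-0.024],[[73,-18,-1],-0.032],[[91,-23,-1],-0.04]]
end [523.3 303.2 112.3 100.4]
```

Request:
arm_command(series=[[[10, -4, 0], -0.008], [[28, -10, 0], -0.016], [[48, -17, 0], -0.024], [[68, -23, 0], -0.032], [[88, -30, 0], -0.04]])

```text
time_s: 30.75
tool_pos: [0.5935, 0.1334, 0.1118]
tool_rot: [180.0, -0.0, 95.4]
force: [0.9, -0.2, -3.4]
grip_width: 0.0394
grasp_force: 25.0
```

Request:
arm_command(series=[[[18, -5, 0], -0.01], [[36, -11, 0], -0.02], [[53, -16, 0], -0.03], [[71, -22, 0], -0.04], [[89, -27, 0], -0.05]])

```text
time_s: 31.25
tool_pos: [0.559, 0.2177, 0.1115]
tool_rot: [-180.0, 0.0, 98.1]
force: [-0.6, 1.2, -3.6]
grip_width: 0.0401
grasp_force: 25.0
```

Request:
arm_command(series=[[[20, -5, 0], -0.008], [[40, -10, 0], -0.016], [[60, -15, 0], -0.024], [[80, -20, 0], -0.032], [[91, -23, 0], -0.04]])

```text
time_s: 31.75
tool_pos: [0.5224, 0.3065, 0.1117]
tool_rot: [-180.0, -0.1, 100.6]
force: [0.4, 0.1, -3.4]
grip_width: 0.0398
grasp_force: 25.0
```

Request:
arm_command(series=[[[0, 0, 10], 0], [[0, 0, 25], 0], [[0, 0, 40], 0], [[0, 0, 50], 0], [[0, 0, 50], 0]])

```text
time_s: 32.25
tool_pos: [0.523, 0.3013, 0.0587]
tool_rot: [-179.7, 0.1, 100.3]
force: [-0.1, -0.7, -3.7]
grip_width: 0.0398
grasp_force: 25.0
```

```bash
python3 plan.py 523.5,303.3,40,100.6,1
python3 - <<'E'
from h import *
p,d=viewer.read_camera('top');s,_=viewer.read_camera('scene')
cv2.imwrite('pics/c1.png',np.hstack([cv2.resize(p[200:320,80:220],(420,360)),cv2.resize(s[240:340,320:440],(370,360))[:, :]]))
E
```

```text
t 32.25 start [523.  301.3  58.7 100.3] grip 0.0398 F [-0.1 -0.7 -3.7]
[[[0,0,4],-0.002],[[1,0,8],-0.004],[[1,1,11],-0.006],[[2,1,15],-0.008],[[2,1,19],-0.01]]
end [523.6 303.4  39.7 100.9]
```

View pics/c1.png

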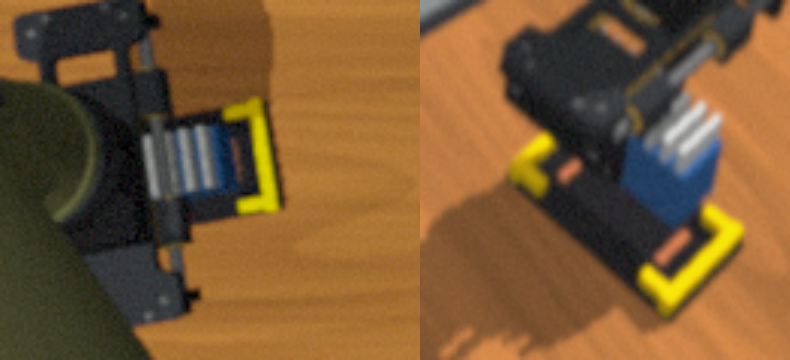

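Request:
arm_command(series=[[[0, 0, 5], 0], [[0, 0, 10], 0], [[0, 0, 20], 0], [[0, 0, 20], 0], [[0, 0, 20], 0]])

```text
time_s: 32.85
tool_pos: [0.5237, 0.3031, 0.041]
tool_rot: [-179.9, 0.0, 100.4]
force: [-0.6, 0.5, -3.2]
grip_width: 0.0397
grasp_force: 25.0
```

Request:
arm_command(series=[[[0, 0, 4], 0], [[0, 0, 8], 0], [[0, 0, 12], 0], [[0, 0, 14], 0], [[0, 0, 14], 0]])

```text
time_s: 33.35
tool_pos: [0.5238, 0.3031, 0.027]
tool_rot: [-180.0, 0.0, 100.4]
force: [-0.0, -0.1, -2.3]
grip_width: 0.0398
grasp_force: 25.0
```

Request:
arm_command(series=[[[0, 0, 1], 0], [[0, 0, 2], 0], [[0, 0, 3], 0], [[0, 0, 3], 0], [[0, 0, 3], 0]])

```text
time_s: 33.85
tool_pos: [0.5241, 0.3033, 0.0245]
tool_rot: [-180.0, 0.0, 100.4]
force: [-0.4, 0.7, -2.7]
grip_width: 0.0399
grasp_force: 25.0
```

Request:
arm_command(series=[[[0, 0, 0], 0], [[0, 0, 0], 0], [[0, 0, 0], 0], [[0, 0, 0], 0], [[0, 0, 0], 0]], grip=-0.4)

```text
time_s: 34.35
tool_pos: [0.5242, 0.3034, 0.0247]
tool_rot: [180.0, -0.0, 100.4]
force: [-0.9, 0.5, -0.2]
grip_width: 0.06
grasp_force: 0.0
```

Request:
arm_command(series=[[[0, 0, -10], 0], [[0, 0, -35], 0], [[0, 0, -65], 0], [[0, 0, -100], 0], [[0, 0, -140], 0]])

```text
time_s: 34.85
tool_pos: [0.5234, 0.3031, 0.1659]
tool_rot: [-179.9, 0.0, 100.4]
force: [0.0, -1.2, -0.3]
grip_width: 0.061
grasp_force: 0.0
```

```bash
python3 plan.py 545,40,216,94,2 639.5,-272,216,92.3,3
```

```text
t 34.85 start [523.4 303.1 165.9 100.4] grip 0.061 F [ 0.  -1.2 -0.3]
[[[-26,-3,-5],0.012],[[-52,-5,-10],0.024],[[-79,-8,-15],0.036],[[-105,-10,-20],0.048],[[-131,-13,-25],0.06]]
[[[-26,-1,-5],0.01],[[-53,-2,-10],0.02],[[-79,-3,-15],0.03],[[-106,-4,-20],0.04],[[-132,-5,-25],0.05]]
[[[-21,5,0],0.002],[[-42,10,0],0.004],[[-64,14,0],0.006],[[-85,19,0],0.008],[[-106,24,0],0.01]]
[[[-21,5,0],0.002],[[-42,10,0],0.004],[[-64,15,0],0.006],[[-85,20,0],0.008],[[-106,25,0],0.01]]
[[[-21,5,0],0.002],[[-42,10,0],0.004],[[-63,16,0],0.006],[[-84,21,0],0.008],[[-105,26,0],0.01]]
end [ 639.7 -271.5  215.9   92.4]
```

Request:
arm_command(series=[[[-26, -3, -5], 0.012], [[-52, -5, -10], 0.024], [[-79, -8, -15], 0.036], [[-105, -10, -20], 0.048], [[-131, -13, -25], 0.06]], grip=-0.9)

```text
time_s: 35.35
tool_pos: [0.5349, 0.1713, 0.1906]
tool_rot: [179.9, 0.0, 96.9]
force: [0.1, 0.2, 0.1]
grip_width: 0.0821
grasp_force: 0.0
```

Request:
arm_command(series=[[[-26, -1, -5], 0.01], [[-53, -2, -10], 0.02], [[-79, -3, -15], 0.03], [[-106, -4, -20], 0.04], [[-132, -5, -25], 0.05]])

```text
time_s: 35.85
tool_pos: [0.5458, 0.0396, 0.2156]
tool_rot: [179.9, 0.0, 94.1]
force: [0.3, 0.6, 0.4]
grip_width: 0.0826
grasp_force: 0.0
```

```bash
python3 mod.py 95 220 185 295 m2.png; python3 plan.py  639.5,-272,216,92.3,3
```

```text
module top rect mm ((522.865966796875, 300.193359375), (40.525054931640625, 102.2039566040039), 10.679155349731445) z [0.0456 0.0554 0.0629]
blue ((519.3715209960938, 292.7340393066406), (42.90324020385742, 101.07706451416016), 13.522171974182129)
t 35.95 start [546.7  35.7 215.8  93.7] grip 0.0827 F [ 0.   0.4 -0.4]
[[[-21,5,0],0.002],[[-42,10,0],0.004],[[-62,14,0],0.006],[[-83,19,0],0.008],[[-104,24,0],0.01]]
[[[-21,5,0],0.002],[[-42,10,0],0.004],[[-62,15,0],0.006],[[-83,20,0],0.008],[[-104,25,0],0.01]]
[[[-21,5,0],0.0],[[-42,11,0],0.0],[[-62,16,0],0.0],[[-83,22,0],0.0],[[-104,27,0],0.0]]
end [ 639.6 -271.7  215.8   92.5]
```

View pics/m2.png

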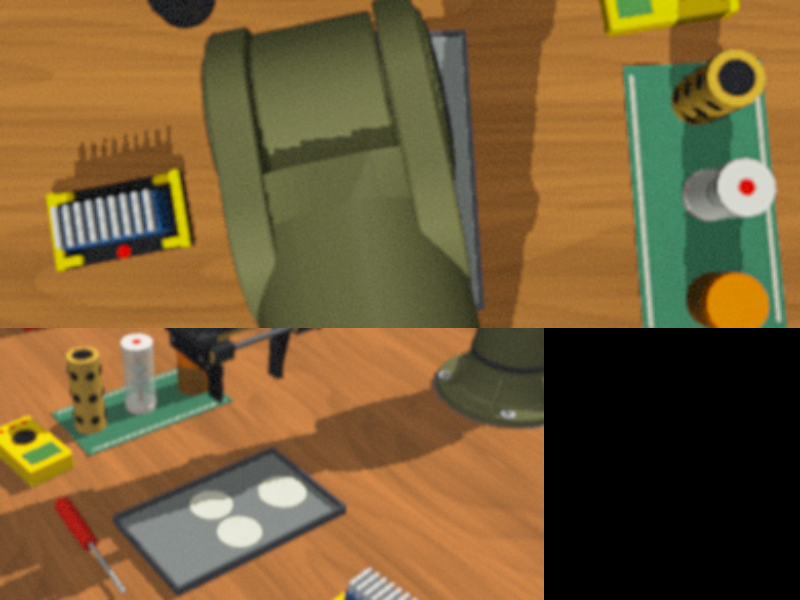

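The module sits in the cradle inside all four yellow lips (crop 118,215), yaw 10.7° and centre (523,300) mm. Now back for the column.

Request:
arm_command(series=[[[-21, 5, 0], 0.003], [[-42, 10, 0], 0.006], [[-62, 14, 0], 0.009], [[-83, 19, 0], 0.012], [[-106, 24, 0], 0.015]])

```text
time_s: 36.45
tool_pos: [0.5777, -0.0641, 0.2148]
tool_rot: [180.0, -0.0, 93.3]
force: [1.0, 0.1, 0.1]
grip_width: 0.0829
grasp_force: 0.0
```

Request:
arm_command(series=[[[-21, 5, 0], 0.003], [[-42, 10, 0], 0.006], [[-62, 15, 0], 0.009], [[-83, 20, 0], 0.012], [[-104, 25, 0], 0.015]])

```text
time_s: 36.95
tool_pos: [0.6086, -0.1676, 0.2145]
tool_rot: [-180.0, -0.0, 92.3]
force: [0.7, -0.3, 0.7]
grip_width: 0.0826
grasp_force: 0.0
```

Request:
arm_command(series=[[[-21, 5, 0], 0], [[-42, 11, 0], 0], [[-62, 16, 0], 0], [[-83, 22, 0], 0], [[-104, 27, 0], 0]])

```text
time_s: 37.45
tool_pos: [0.6398, -0.2705, 0.2143]
tool_rot: [-180.0, -0.0, 92.4]
force: [0.3, -0.2, 0.2]
grip_width: 0.0827
grasp_force: 0.0
```

Request:
arm_command(series=[[[0, 0, 0], 0], [[0, 0, 10], 0], [[0, 0, 25], 0], [[0, 0, 35], 0], [[0, 0, 35], 0]])

```text
time_s: 37.95
tool_pos: [0.6378, -0.2673, 0.1766]
tool_rot: [-179.8, -0.1, 92.4]
force: [-0.1, -0.8, 0.5]
grip_width: 0.0827
grasp_force: 0.0
```

Request:
arm_command(series=[[[0, 0, 0], 0], [[0, 0, 0], 0], [[0, 0, 0], 0], [[0, 0, 0], 0], [[0, 0, 0], 0]])

```text
time_s: 38.45
tool_pos: [0.6395, -0.2689, 0.1799]
tool_rot: [180.0, 0.0, 92.3]
force: [0.5, 0.9, -0.0]
grip_width: 0.0825
grasp_force: 0.0
```

```bash
python3 plan.py  639.5,-272,87,92.3,1
```

```text
t 38.45 start [ 639.5 -268.9  179.9   92.3] grip 0.0825 F [ 0.5  0.9 -0. ]
[[[-1,0,19],0.0],[[-1,0,37],0.0],[[-2,0,56],0.0],[[-2,0,74],0.0],[[-3,0,93],0.0]]
end [ 639.6 -271.9   86.9   92.3]
```

Request:
arm_command(series=[[[-1, 0, 20], 0], [[-2, 0, 40], 0], [[-3, 0, 60], 0], [[-3, 0, 80], 0], [[-3, 0, 93], 0]])

```text
time_s: 38.95
tool_pos: [0.6387, -0.2717, 0.0849]
tool_rot: [-179.9, -0.0, 92.3]
force: [-1.1, 0.1, -0.6]
grip_width: 0.0827
grasp_force: 0.0
```

Request:
arm_command(series=[[[0, 0, 0], 0], [[0, 0, 0], 0], [[0, 0, 0], 0], [[0, 0, 0], 0], [[0, 0, 0], 0]], grip=0.4, grip_force=25)

```text
time_s: 39.45
tool_pos: [0.6399, -0.2719, 0.0875]
tool_rot: [179.9, 0.0, 92.3]
force: [-0.2, -0.2, 0.2]
grip_width: 0.0503
grasp_force: 0.3
```

Request:
arm_command(series=[[[0, 0, 0], 0], [[0, 0, 0], 0], [[0, 0, 0], 0], [[0, 0, 0], 0], [[0, 0, 0], 0]])

```text
time_s: 39.95
tool_pos: [0.64, -0.2719, 0.0874]
tool_rot: [179.9, 0.0, 92.4]
force: [0.2, -0.1, 5.0]
grip_width: 0.0493
grasp_force: 25.0
```

Request:
arm_command(series=[[[0, 0, -5], 0], [[0, 0, -15], 0], [[0, 0, -35], 0], [[0, 0, -50], 0], [[0, 0, -60], 0]])

```text
time_s: 40.45
tool_pos: [0.6398, -0.2719, 0.148]
tool_rot: [179.9, 0.0, 92.3]
force: [0.2, 0.7, -4.5]
grip_width: 0.0492
grasp_force: 25.0
```

```bash
python3 plan.py  576.1,67.8,147,92.3,4
```

```text
t 40.45 start [ 639.8 -271.9  148.    92.3] grip 0.0492 F [ 0.2  0.7 -4.5]
[[[17,-2,0],0.0],[[34,-5,0],0.0],[[52,-7,0],0.0],[[69,-10,0],0.0],[[86,-12,0],0.0]]
[[[17,-3,0],0.0],[[34,-5,0],0.0],[[51,-8,0],0.0],[[68,-10,0],0.0],[[85,-13,0],0.0]]
[[[17,-2,0],0.0],[[34,-5,0],0.0],[[52,-7,1],0.0],[[69,-10,1],0.0],[[86,-12,1],0.0]]
[[[17,-3,0],0.0],[[34,-5,0],0.0],[[51,-8,0],0.0],[[68,-10,0],0.0],[[85,-13,0],0.0]]
end [575.8  67.8 147.   92.3]
```

Request:
arm_command(series=[[[8, -1, 0], 0], [[20, -3, 0], 0], [[36, -5, 0], 0], [[54, -8, 0], 0], [[74, -10, 0], 0]])

```text
time_s: 40.95
tool_pos: [0.6256, -0.1959, 0.1459]
tool_rot: [-179.9, -0.0, 92.4]
force: [-0.4, 0.2, -3.4]
grip_width: 0.0496
grasp_force: 25.0
```

Request:
arm_command(series=[[[20, -3, 0], 0], [[39, -6, 0], 0], [[58, -9, 0], 0], [[77, -11, 0], 0], [[97, -14, 0], 0]])

```text
time_s: 41.45
tool_pos: [0.6083, -0.1005, 0.1467]
tool_rot: [180.0, 0.0, 92.3]
force: [-0.0, -0.1, -3.6]
grip_width: 0.0496
grasp_force: 25.0
```

Request:
arm_command(series=[[[20, -3, 0], 0], [[39, -6, 0], 0], [[58, -9, 0], 0], [[77, -11, 0], 0], [[97, -14, 0], 0]])

```text
time_s: 41.95
tool_pos: [0.5902, -0.0043, 0.1466]
tool_rot: [180.0, 0.0, 92.3]
force: [-0.9, -0.4, -3.5]
grip_width: 0.0501
grasp_force: 25.0
```

Request:
arm_command(series=[[[20, -3, 0], 0], [[40, -6, 0], 0], [[58, -9, 0], 0], [[69, -11, 0], 0], [[74, -12, 0], 0]])

```text
time_s: 42.45
tool_pos: [0.575, 0.0697, 0.1467]
tool_rot: [180.0, -0.0, 92.5]
force: [0.2, 0.3, -3.8]
grip_width: 0.0495
grasp_force: 25.0
```

Request:
arm_command(series=[[[0, 0, 5], 0], [[0, 0, 15], 0], [[0, 0, 28], 0], [[0, 0, 40], 0], [[0, 0, 45], 0]])

```text
time_s: 42.95
tool_pos: [0.5741, 0.067, 0.099]
tool_rot: [-179.8, 0.0, 92.3]
force: [0.0, -0.8, -3.3]
grip_width: 0.0496
grasp_force: 25.0
```

Request:
arm_command(series=[[[0, 0, 0], 0], [[0, 0, 0], 0], [[0, 0, 0], 0], [[0, 0, 0], 0], [[0, 0, 0], 0]])

```text
time_s: 43.45
tool_pos: [0.5757, 0.0679, 0.102]
tool_rot: [180.0, 0.0, 92.3]
force: [0.6, 0.6, -3.9]
grip_width: 0.0494
grasp_force: 25.0
```

At (575.7, 67.9) against the original (576.1, 67.8). I lower it 11 mm.

Request:
arm_command(series=[[[0, 0, 3], 0], [[0, 0, 6], 0], [[0, 0, 9], 0], [[0, 0, 11], 0], [[0, 0, 11], 0]])

```text
time_s: 43.95
tool_pos: [0.5754, 0.0679, 0.0904]
tool_rot: [-180.0, 0.0, 92.4]
force: [0.4, 0.3, -3.0]
grip_width: 0.0498
grasp_force: 25.0
```

Request:
arm_command(series=[[[0, 0, 0], 0], [[0, 0, 0], 0], [[0, 0, 1], 0], [[0, 0, 1], 0], [[0, 0, 1], 0]])

```text
time_s: 44.45
tool_pos: [0.5755, 0.068, 0.0904]
tool_rot: [180.0, 0.0, 92.4]
force: [-2.7, -0.5, 5.5]
grip_width: 0.0495
grasp_force: 25.0
```

Request:
arm_command(series=[[[0, 0, 0], 0], [[0, 0, 0], 0], [[0, 0, 0], 0], [[0, 0, 0], 0], [[0, 0, 0], 0]], grip=-0.7)

```text
time_s: 44.95
tool_pos: [0.5755, 0.0679, 0.0894]
tool_rot: [180.0, 0.0, 92.3]
force: [0.1, -0.0, 1.1]
grip_width: 0.073
grasp_force: 0.0
```

Request:
arm_command(series=[[[0, 0, -10], 0], [[0, 0, -35], 0], [[0, 0, -65], 0], [[0, 0, -95], 0], [[0, 0, -130], 0]])

```text
time_s: 45.45
tool_pos: [0.575, 0.0679, 0.221]
tool_rot: [-180.0, 0.0, 92.4]
force: [1.0, 0.6, 0.2]
grip_width: 0.0741
grasp_force: 0.0
```

```bash
python3 plan.py  545.9,-277.8,217,92.4,2
```

```text
t 45.45 start [575.   67.9 221.   92.4] grip 0.0741 F [1.  0.6 0.2]
[[[-34,-4,0],-0.0],[[-69,-9,1],-0.0],[[-103,-13,1],-0.0],[[-138,-18,2],-0.0],[[-172,-22,2],-0.0]]
[[[-34,-4,0],-0.0],[[-69,-8,1],-0.0],[[-103,-13,1],-0.0],[[-138,-17,2],-0.0],[[-172,-21,2],-0.0]]
end [ 546.3 -277.6  217.    92.4]
```

Request:
arm_command(series=[[[-34, -4, 0], 0], [[-69, -9, 0], 0], [[-103, -13, 0], 0], [[-138, -18, 0], 0], [[-172, -22, 0], 0]], grip=-0.9)

```text
time_s: 45.95
tool_pos: [0.5604, -0.1063, 0.2205]
tool_rot: [179.9, 0.0, 92.4]
force: [0.9, -0.5, -0.2]
grip_width: 0.0824
grasp_force: 0.0
```

Request:
arm_command(series=[[[-34, -4, 0], 0], [[-69, -8, 0], 0], [[-103, -13, 0], 0], [[-138, -17, 0], 0], [[-174, -21, 0], 0]])

```text
time_s: 46.45
tool_pos: [0.5467, -0.2807, 0.2206]
tool_rot: [179.9, 0.0, 92.4]
force: [1.0, 0.2, -0.3]
grip_width: 0.0824
grasp_force: 0.0
```

Request:
arm_command(series=[[[0, 0, 0], 0], [[0, 0, 10], 0], [[0, 0, 25], 0], [[0, 0, 40], 0], [[0, 0, 45], 0]])

```text
time_s: 46.95
tool_pos: [0.5456, -0.2776, 0.1715]
tool_rot: [-179.8, -0.1, 92.5]
force: [-0.4, -0.5, -0.8]
grip_width: 0.083
grasp_force: 0.0
```

Request:
arm_command(series=[[[0, 0, 0], 0], [[0, 0, 0], 0], [[0, 0, 0], 0], [[0, 0, 0], 0], [[0, 0, 0], 0]])

```text
time_s: 47.45
tool_pos: [0.5469, -0.2797, 0.1751]
tool_rot: [180.0, 0.0, 92.3]
force: [0.4, 0.2, -0.0]
grip_width: 0.0825
grasp_force: 0.0
```

```bash
python3 plan.py  545.9,-277.8,85,92.4,1
```

```text
t 47.45 start [ 546.9 -279.7  175.1   92.3] grip 0.0825 F [ 0.4  0.2 -0. ]
[[[0,0,18],-0.0],[[1,0,36],-0.0],[[1,-1,54],-0.0],[[2,-1,72],-0.0],[[2,-1,90],-0.0]]
end [ 545.8 -277.8   85.1   92.3]
```

Request:
arm_command(series=[[[1, -1, 18], 0], [[2, -1, 38], 0], [[2, -1, 58], 0], [[2, -1, 78], 0], [[2, -1, 90], 0]])

```text
time_s: 47.95
tool_pos: [0.5449, -0.2774, 0.0831]
tool_rot: [-179.9, -0.0, 92.3]
force: [-0.1, -0.1, 0.3]
grip_width: 0.0828
grasp_force: 0.0
```

Request:
arm_command(series=[[[0, 0, 0], 0], [[0, 0, 0], 0], [[0, 0, 0], 0], [[0, 0, 0], 0], [[0, 0, 0], 0]], grip=0.4, grip_force=20)

```text
time_s: 48.45
tool_pos: [0.546, -0.2779, 0.0854]
tool_rot: [179.9, 0.0, 92.3]
force: [-2.1, 0.5, 1.0]
grip_width: 0.0506
grasp_force: 0.7
```

Request:
arm_command(series=[[[0, 0, 0], 0], [[0, 0, 0], 0], [[0, 0, 0], 0], [[0, 0, 0], 0], [[0, 0, 0], 0]])

```text
time_s: 48.95
tool_pos: [0.5459, -0.2779, 0.0853]
tool_rot: [180.0, 0.0, 92.3]
force: [-1.0, 0.6, 5.4]
grip_width: 0.0496
grasp_force: 20.0
```

Request:
arm_command(series=[[[0, 0, -5], 0], [[0, 0, -15], 0], [[0, 0, -35], 0], [[0, 0, -50], 0], [[0, 0, -60], 0]])

```text
time_s: 49.45
tool_pos: [0.5461, -0.2778, 0.1461]
tool_rot: [179.9, 0.0, 92.4]
force: [0.5, 0.1, -3.2]
grip_width: 0.0496
grasp_force: 20.0
```

```bash
python3 plan.py  579.5,0.8,145,92.4,3
```

```text
t 49.45 start [ 546.1 -277.8  146.1   92.4] grip 0.0496 F [ 0.5  0.1 -3.2]
[[[18,3,0],-0.0],[[37,6,0],-0.0],[[55,9,0],-0.0],[[74,12,0],-0.0],[[92,15,0],-0.0]]
[[[18,3,0],-0.0],[[37,6,0],-0.0],[[55,9,1],-0.0],[[74,12,1],-0.0],[[92,15,1],-0.0]]
[[[19,3,0],-0.0],[[37,6,0],-0.0],[[56,9,0],-0.0],[[74,12,0],-0.0],[[93,15,0],-0.0]]
end [579.7   0.8 145.1  92.4]
```

Request:
arm_command(series=[[[8, 1, 0], 0], [[22, 4, 0], 0], [[40, 7, 0], 0], [[60, 10, 0], 0], [[80, 13, 0], 0]])

```text
time_s: 49.95
tool_pos: [0.555, -0.1938, 0.1436]
tool_rot: [-179.9, -0.1, 92.5]
force: [0.8, 0.8, -3.3]
grip_width: 0.0498
grasp_force: 20.0
```

Request:
arm_command(series=[[[20, 3, 0], 0], [[40, 6, 0], 0], [[60, 10, 0], 0], [[80, 13, 0], 0], [[100, 16, 0], 0]])

```text
time_s: 50.45
tool_pos: [0.5665, -0.0932, 0.1437]
tool_rot: [-179.9, -0.1, 92.5]
force: [0.1, -0.7, -3.4]
grip_width: 0.0498
grasp_force: 20.0
```

Request:
arm_command(series=[[[20, 3, 0], 0], [[40, 7, 0], 0], [[60, 10, 0], 0], [[78, 13, 0], 0], [[90, 15, 0], 0]])

```text
time_s: 50.95
tool_pos: [0.5776, -0.002, 0.1439]
tool_rot: [-179.9, -0.1, 92.6]
force: [-0.0, 0.6, -3.1]
grip_width: 0.0498
grasp_force: 20.0
```

Request:
arm_command(series=[[[3, 0, 0], 0], [[5, 1, 5], 0], [[7, 1, 18], 0], [[7, 1, 30], 0], [[7, 1, 42], 0]])

```text
time_s: 51.45
tool_pos: [0.5785, -0.0, 0.1007]
tool_rot: [-179.9, 0.0, 92.3]
force: [-0.6, -0.5, -3.8]
grip_width: 0.0495
grasp_force: 20.0
```

Request:
arm_command(series=[[[0, 0, 0], 0], [[0, 0, 0], 0], [[0, 0, 0], 0], [[0, 0, 0], 0], [[0, 0, 0], 0]])

```text
time_s: 51.95
tool_pos: [0.5796, 0.001, 0.1031]
tool_rot: [179.9, 0.0, 92.3]
force: [-0.1, 0.6, -3.3]
grip_width: 0.0495
grasp_force: 20.0
```

Request:
arm_command(series=[[[0, 0, 4], 0], [[0, 0, 8], 0], [[0, 0, 11], 0], [[0, 0, 13], 0], [[0, 0, 15], 0]])

```text
time_s: 52.45
tool_pos: [0.579, 0.0011, 0.0883]
tool_rot: [-180.0, 0.0, 92.3]
force: [-6.6, -0.5, 12.6]
grip_width: 0.0493
grasp_force: 20.0
```

Request:
arm_command(series=[[[0, 0, 0], 0], [[0, 0, 0], 0], [[0, 0, 0], 0], [[0, 0, 0], 0], [[0, 0, 0], 0]])

```text
time_s: 52.95
tool_pos: [0.5791, 0.001, 0.0883]
tool_rot: [-180.0, 0.0, 92.3]
force: [-4.3, -0.2, 6.3]
grip_width: 0.0493
grasp_force: 20.0
```

Request:
arm_command(series=[[[0, 0, 0], 0], [[0, 0, 0], 0], [[0, 0, 0], 0], [[0, 0, 0], 0], [[0, 0, 0], 0]], grip=-0.7)

```text
time_s: 53.45
tool_pos: [0.5794, 0.001, 0.0874]
tool_rot: [180.0, 0.0, 92.4]
force: [0.5, 0.1, -0.1]
grip_width: 0.0728
grasp_force: 0.0
```

Request:
arm_command(series=[[[0, 0, -10], 0], [[0, 0, -35], 0], [[0, 0, -65], 0], [[0, 0, -95], 0], [[0, 0, -130], 0]])

```text
time_s: 53.95
tool_pos: [0.5788, 0.001, 0.219]
tool_rot: [-180.0, 0.0, 92.4]
force: [0.5, -0.5, -0.3]
grip_width: 0.0737
grasp_force: 0.0
```

```bash
python3 plan.py  444.1,-280.7,190,2.4,3
python3 - <<'E'
from h import *
s,_=viewer.read_camera('scene');cv2.imwrite('pics/s2.png',s[120:300,160:480])
E
```

```text
t 53.95 start [578.8   1.  219.   92.4] grip 0.0737 F [ 0.5 -0.5 -0.3]
[[[-18,-10,2],0.104],[[-37,-20,4],0.208],[[-55,-29,6],0.312],[[-74,-39,8],0.416],[[-92,-49,10],0.52]]
[[[-21,1,2],0.106],[[-42,2,4],0.212],[[-62,2,5],0.318],[[-83,3,7],0.424],[[-104,4,9],0.53]]
[[[-18,11,2],0.104],[[-35,22,4],0.208],[[-53,33,6],0.312],[[-70,44,8],0.416],[[-88,55,10],0.52]]
end [ 444.1 -280.5  190.     2.4]
```

View pics/s2.png

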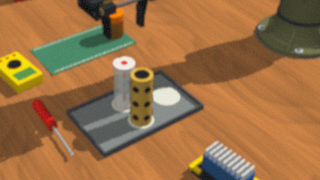

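The chamber (124,82) and column (142,97) stand upright on their spots, the jar is still on the mat, and the module is in the cradle. Now the jar.

Request:
arm_command(series=[[[-18, -10, 0], 0.104], [[-37, -20, 0], 0.208], [[-55, -29, 0], 0.312], [[-74, -39, 0], 0.416], [[-92, -49, 0], 0.52]], grip=-1)

```text
time_s: 54.5
tool_pos: [0.5338, -0.0937, 0.2182]
tool_rot: [179.9, -0.0, 62.3]
force: [0.2, -0.8, -0.3]
grip_width: 0.087
grasp_force: 0.0
```

Request:
arm_command(series=[[[-21, 1, 4], 0.106], [[-42, 2, 8], 0.212], [[-62, 2, 12], 0.318], [[-83, 3, 16], 0.424], [[-104, 4, 20], 0.53]])

```text
time_s: 55.0
tool_pos: [0.4895, -0.1877, 0.1982]
tool_rot: [179.9, -0.0, 32.0]
force: [-0.4, -0.5, 0.2]
grip_width: 0.0871
grasp_force: 0.0
```

Request:
arm_command(series=[[[-18, 11, 2], 0.104], [[-35, 22, 4], 0.208], [[-53, 33, 6], 0.312], [[-70, 44, 8], 0.416], [[-88, 55, 10], 0.52]])

```text
time_s: 55.5
tool_pos: [0.4445, -0.2811, 0.1882]
tool_rot: [180.0, -0.1, 2.2]
force: [-0.1, -0.7, -0.6]
grip_width: 0.0871
grasp_force: 0.0
```

Request:
arm_command(series=[[[0, 0, 0], 0], [[0, 0, 15], 0], [[0, 0, 35], 0], [[0, 0, 50], 0], [[0, 0, 50], 0]])

```text
time_s: 56.0
tool_pos: [0.4436, -0.2778, 0.1347]
tool_rot: [-179.8, 0.2, 2.6]
force: [-0.1, 0.4, -0.4]
grip_width: 0.0868
grasp_force: 0.0
```

Request:
arm_command(series=[[[0, 0, 0], 0], [[0, 0, 0], 0], [[0, 0, 0], 0], [[0, 0, 0], 0], [[0, 0, 0], 0]])

```text
time_s: 56.5
tool_pos: [0.4447, -0.2807, 0.138]
tool_rot: [180.0, -0.0, 2.4]
force: [-0.2, 0.9, 0.6]
grip_width: 0.0871
grasp_force: 0.0
```

```bash
python3 plan.py  444.1,-280.7,39,2.4,1
```

```text
t 56.5 start [ 444.7 -280.7  138.     2.4] grip 0.0871 F [-0.2  0.9  0.6]
[[[0,0,20],-0.0],[[0,0,40],-0.0],[[-1,0,59],-0.0],[[-1,0,79],-0.0],[[-1,0,99],-0.0]]
end [ 443.7 -280.7   39.     2.4]
```

Request:
arm_command(series=[[[0, 0, 20], 0], [[0, 0, 40], 0], [[0, 0, 60], 0], [[0, 0, 82], 0], [[0, 0, 99], 0]])

```text
time_s: 57.0
tool_pos: [0.4441, -0.2804, 0.0375]
tool_rot: [-180.0, 0.0, 2.4]
force: [-0.7, 0.3, 0.6]
grip_width: 0.0873
grasp_force: 0.0
```

Request:
arm_command(series=[[[0, 0, 0], 0], [[0, 0, 0], 0], [[0, 0, 0], 0], [[0, 0, 0], 0], [[0, 0, 0], 0]], grip=0.5, grip_force=20)

```text
time_s: 57.5
tool_pos: [0.4451, -0.2808, 0.0395]
tool_rot: [179.9, -0.1, 2.4]
force: [0.3, -0.8, 3.5]
grip_width: 0.0557
grasp_force: 20.0
```

Request:
arm_command(series=[[[0, 0, 0], 0], [[0, 0, 0], 0], [[0, 0, 0], 0], [[0, 0, 0], 0], [[0, 0, 0], 0]])

```text
time_s: 58.0
tool_pos: [0.4451, -0.2809, 0.0395]
tool_rot: [179.9, -0.1, 2.4]
force: [-0.1, 0.2, 6.1]
grip_width: 0.0559
grasp_force: 20.0
```

Request:
arm_command(series=[[[0, 0, -5], 0], [[0, 0, -15], 0], [[0, 0, -35], 0], [[0, 0, -55], 0], [[0, 0, -70], 0]])

```text
time_s: 58.5
tool_pos: [0.4446, -0.2806, 0.1099]
tool_rot: [180.0, -0.0, 2.4]
force: [0.5, -1.2, -2.5]
grip_width: 0.0558
grasp_force: 20.0
```

```bash
python3 plan.py  481.8,30.5,109,2.4,3
```

```text
t 58.5 start [ 444.6 -280.6  109.9    2.4] grip 0.0558 F [ 0.5 -1.2 -2.5]
[[[3,-21,0],-0.0],[[7,-41,0],-0.0],[[10,-62,0],-0.0],[[14,-82,0],-0.0],[[17,-103,0],-0.0]]
[[[3,-21,0],-0.0],[[7,-41,0],-0.0],[[10,-62,0],-0.0],[[14,-82,0],-0.0],[[17,-103,0],-0.0]]
[[[3,-21,0],-0.0],[[6,-41,0],-0.0],[[10,-62,1],-0.0],[[13,-82,1],-0.0],[[16,-103,1],-0.0]]
end [481.6  30.3 108.9   2.4]
```

Request:
arm_command(series=[[[1, -8, 0], 0], [[4, -22, 0], 0], [[7, -42, 0], 0], [[10, -64, 0], 0], [[14, -86, 0], 0]])

```text
time_s: 59.0
tool_pos: [0.4538, -0.1913, 0.107]
tool_rot: [-179.9, 0.1, 2.5]
force: [0.3, 0.9, -1.9]
grip_width: 0.0557
grasp_force: 20.0
```

Request:
arm_command(series=[[[4, -22, 0], 0], [[7, -44, 0], 0], [[11, -66, 0], 0], [[14, -88, 0], 0], [[18, -110, 0], 0]])

```text
time_s: 59.5
tool_pos: [0.4668, -0.0807, 0.1071]
tool_rot: [-179.9, 0.2, 2.5]
force: [0.4, 0.3, -2.8]
grip_width: 0.0557
grasp_force: 20.0
```

Request:
arm_command(series=[[[4, -22, 0], 0], [[7, -44, 0], 0], [[11, -66, 0], 0], [[14, -86, 0], 0], [[16, -100, 0], 0]])

```text
time_s: 60.0
tool_pos: [0.4784, 0.0204, 0.1072]
tool_rot: [-179.9, 0.2, 2.6]
force: [0.5, 0.2, -2.8]
grip_width: 0.0555
grasp_force: 20.0
```

Request:
arm_command(series=[[[1, -7, 0], 0], [[2, -11, 5], 0], [[2, -13, 20], 0], [[2, -13, 38], 0], [[2, -13, 55], 0]])

```text
time_s: 60.5
tool_pos: [0.4808, 0.0297, 0.0521]
tool_rot: [180.0, 0.1, 2.3]
force: [1.1, 0.4, -2.5]
grip_width: 0.0555
grasp_force: 20.0
```

Request:
arm_command(series=[[[0, 0, 0], 0], [[0, 0, 0], 0], [[0, 0, 0], 0], [[0, 0, 0], 0], [[0, 0, 0], 0]])

```text
time_s: 61.0
tool_pos: [0.4821, 0.0302, 0.0542]
tool_rot: [180.0, -0.1, 2.4]
force: [0.1, -0.7, -2.4]
grip_width: 0.0559
grasp_force: 20.0
```

Request:
arm_command(series=[[[0, 0, 3], 0], [[0, 0, 6], 0], [[0, 0, 9], 0], [[0, 0, 11], 0], [[0, 0, 12], 0]])

```text
time_s: 61.5
tool_pos: [0.4813, 0.0303, 0.0424]
tool_rot: [180.0, 0.1, 2.4]
force: [-5.8, -0.4, 15.9]
grip_width: 0.0555
grasp_force: 20.0
```

Request:
arm_command(series=[[[0, 0, 0], 0], [[0, 0, 0], 0], [[0, 0, 0], 0], [[0, 0, 0], 0], [[0, 0, 0], 0]])

```text
time_s: 62.0
tool_pos: [0.4812, 0.0303, 0.0425]
tool_rot: [180.0, 0.1, 2.4]
force: [-4.9, -0.7, 8.2]
grip_width: 0.0558
grasp_force: 20.0
```

Contact with the tray floor. I release, lift and back off to the mat side.

Request:
arm_command(series=[[[0, 0, 0], 0], [[0, 0, 0], 0], [[0, 0, 0], 0], [[0, 0, 0], 0], [[0, 0, 0], 0]], grip=-0.8)

```text
time_s: 62.5
tool_pos: [0.4815, 0.0303, 0.0414]
tool_rot: [-180.0, 0.0, 2.4]
force: [0.1, 0.0, -0.9]
grip_width: 0.0775
grasp_force: 0.0
```

Request:
arm_command(series=[[[0, 0, -10], 0], [[0, 0, -35], 0], [[0, 0, -75], 0], [[0, 0, -120], 0], [[0, 0, -165], 0]])

```text
time_s: 63.0
tool_pos: [0.4812, 0.0305, 0.2089]
tool_rot: [180.0, -0.0, 2.4]
force: [0.9, -0.8, 0.7]
grip_width: 0.0781
grasp_force: 0.0
```

Request:
arm_command(series=[[[0, 45, 0], 0], [[0, 90, 0], 0], [[0, 135, 0], 0], [[0, 180, 0], 0], [[0, 220, 0], 0]])

```text
time_s: 63.5
tool_pos: [0.4905, -0.1919, 0.2075]
tool_rot: [179.9, -0.1, 2.3]
force: [0.5, 0.0, -0.4]
grip_width: 0.0782
grasp_force: 0.0
```

Request:
arm_command(series=[[[0, 20, 0], 0], [[0, 40, 0], 0], [[0, 50, 0], 0], [[0, 50, 0], 0], [[0, 50, 0], 0]])

```text
time_s: 64.0
tool_pos: [0.493, -0.2382, 0.2067]
tool_rot: [-180.0, -0.0, 2.5]
force: [-0.1, -0.0, 0.2]
grip_width: 0.0783
grasp_force: 0.0
```

Run:
```python
from h import *
p,d=viewer.read_camera('top');s,_=viewer.read_camera('scene');W=cloud('top',d);zz=W[...,2]
for name,lo,hi,b in(('col',.11,.16,(232,205,270,245)),('cha',.11,.16,(268,205,310,245)),('jar',.065,.1,(245,255,300,305)),('mod',.04,.075,(95,220,185,295))):
    m=np.zeros(zz.shape,np.uint8);x0,y0,x1,y1=b;m[y0:y1,x0:x1]=((zz>lo)&(zz<hi))[y0:y1,x0:x1];M=cv2.moments(biggest(m));c=(M['m10']/M['m00'],M['m01']/M['m00']);z=np.median(zz[m>0]);print(name,np.round(c,1),z,plane('top',c,z)[0])
o=env.get_obs();print(o['time_s'],o['tool_pos'])
cv2.imwrite('pics/f.png',np.hstack([cv2.resize(p[100:310,90:350],(400,323)),cv2.resize(s[120:340,200:440],(352,323))]))
```

```text
col [248.8 225.3] 0.1348231888654854 [0.5738 0.0675 0.1348]
cha [286.6 223.4] 0.12477040541300033 [0.5777 0.0003 0.1248]
jar [270.8 279. ] 0.07966690789292652 [0.4785 0.0305 0.0797]
mod [131.4 256.5] 0.055842908378815226 [0.5227 0.3012 0.0558]
64.1 [ 0.4931 -0.2378  0.2068]
```

View pics/f.png

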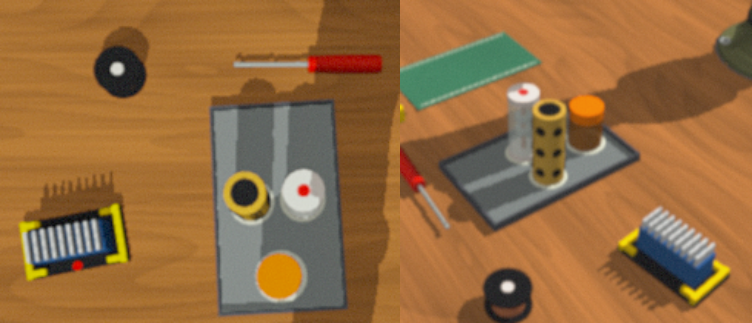

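The final view shows all three upright within about 2.5 mm of their start positions, the module flat in the cradle, the bystanders where they were, and the arm clear.

```bash
python3 -c "
from cell import env
print(env.sign_off())"
```

```text
the job is handed in; nothing more can be done
None
```

I handed the job in at about 64 s: the module is seated in the cradle, the column, chamber and jar stand upright within about 2.5 mm of their start positions by camera, and `env.sign_off()` returned no verdict.

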